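Wash a casting mould, close it and latch it

TASK

Get the two-part plaster mould ready for casting: take the brush from its stand, dip its bristles into the black mould wash in the beaker without touching the bottom, then stroke it down the parting face of the fixed half, from the upper part of the face to the lower part, and hang the brush back in its stand. Push the sliding half shut, swing the latch's wire loop over so that it drops behind the hook, and press the lever flat until it is past centre and the mould is held tightly shut. Leave the beaker upright in its foam block and do not disturb the other things on the bench.

Things in the scene. Friction and masses are not known exactly. Their poses are not given: they have to be found in the camera images.
- brush_grip (a point): Brush, 180 mm long, 75 g, hanging upright, bristles down. Point: centre of its square wooden grip, 14 x 14 mm, 68 mm long (z, up along the brush), faces square to x and y. Downward from here: underside of the blue collar (24 mm across, 7 mm thick) at 40 mm; shank 9 mm thick; steel ferrule 12 mm thick from 93 to 113 mm; bristle tuft, 20 mm thick in the middle, from 111 to 145 mm.
- brush_tip (a point): Lower end of the brush's bristle tuft; z up along the tuft. The tuft is springy: it bends sideways about a point 36 mm higher; pressed on its thickest part, 20 mm above this point, it yields about 3 mm for 1 N, and at most 0.7 rad.
- brush_collar (a point): Centre of the underside of the brush's blue collar, which rests on the stand's fork when the brush hangs; z up along the brush.
- brush: The whole brush; origin on its axis at the bristle end, 145 mm below the centre of the grip.
- stand_slot (a point): White brush stand, fixed, foot 88 mm across. Point: centre of the fork's top, 125 mm above the bench. Two level prongs along x, a 15 mm slot between them, closed at x +8 mm (post beyond), open towards -x; 2.5 mm high lips at x -19 to -23 mm. A hung brush has its collar on the prongs, its shank in the slot. To leave or enter, hold the collar 10 mm above the prongs and move along x.
- beaker_rim (a point): Beaker of black mould wash. Point: centre of its mouth, about 102 mm above the bench; z up. Outside 42 mm across, inside about 36 mm at the mouth and 30 mm at the bottom, which is 75 mm below the mouth. The surface of the wash is about 24 mm below the mouth; it has no resistance. The beaker stands loose in the pocket of the white foam block.
- foam: White foam block, 100 x 105 x 60 mm, loose on the bench, the beaker in its central pocket; origin at the centre of its underside.
- fixed_half: Fixed plaster half of the mould, 68 (x) x 62 (y) x 58 mm (z up); origin: centre of its underside, 22 mm above the bench. Its parting face is the +y face, 31 mm from the origin, facing the sliding half. The clamp shares these axes; its fixed base plate, 14 mm high, spans x -105 to +52 and y -84 to +206 mm from this origin; an end plate behind the half is 74 mm above the bench.
- slide (a joint): Gap in m between the two mould halves' faces: 0 = in contact, 0.08 = fully open. The sliding half (a like plaster block on a carriage with an aluminium pressure plate) moves along the fixed half's y axis, needs about 2 N to push, and stays where it is left.
- push_plate (a point): Middle of the outer (+y) face of the sliding half's pressure plate, 45 mm above the bench; y is the outward normal, so push along -y to close. The plate is 68 mm wide (x), from 14 to 76 mm above the bench.
- lever (a joint): Angle of the latch's lever in rad: 0 = flat along -y (latched), 1.57 = straight up, to 2.2 = leaning to +y. Stays where it is left (0.06 N m of friction). With the loop hooked the loop's spring pulls against it below about 0.8 rad down to dead centre at 0.2 rad (about 3 N at the tip), and then holds it flat.
- lever_pivot (a point): Axis (along x) of the latch's lever, on the robot's side of the mould, 38 mm above the bench; fixed, axes as those of the fixed half. The lever is a steel bar 16 mm wide; its upper face (+y side when it stands up) is 7 mm off the axis; it ends in a red tab 59 mm from the axis.
- lever_tip (a point): Upper face of the red tab at the lever's end, 54 mm from the lever's axis; moves with the lever.
- loop (a joint): Angle of the latch's wire loop against the lever, rad. Its slope above level +y (towards the hook) is this value minus the lever's. Over 1.57 it leans back towards -y, as at the start, when it rests on its stop (3.65). It swings freely, clear of the lever's end, and falls towards the hook once pushed past upright.
- loop_bar (a point): Middle of the crossbar of the wire loop: 31 mm wide (x), wire 5 mm thick, 71 mm from the loop's own pivot, which is on the lever 18 mm from the lever's axis.
- keeper (a point): Seat for the crossbar behind the steel hook on the sliding half, 38 mm above the bench; axes as those of the fixed half. The hook, 20 mm wide, is 2.5 mm to -y of it and 10 mm higher. With the lever left up at 1.6 to 1.9 rad the loop drops behind the hook if the gap is under 6 mm; the latch draws in the rest. A hooked bar lies -4 to +20 mm along y from here, under 6 mm above.
- amber_bottle: Amber glass bottle, blue cap, 60 mm across, 133 mm tall, to be left alone; origin at the centre of its underside.
- white_bottle: Plain white round bottle, 46 mm across, 104 mm tall, to be left alone; origin at the centre of its underside.
- pine_block: Pine clamping block, 52 x 58 x 57 mm, to be left alone; origin at the centre of its underside.
- spare_mould: Small plaster block, 60 x 55 x 40 mm, to be left alone; origin at the centre of its underside.

How it is judged:
On the way, in this order (a step that is already met when the one before it is completed fails the run):
1. the bristles dipped into the wash: tip at least 34 mm and at most 69 mm below the beaker's rim, within 17 mm of its axis, beaker upright (z of brush_tip in the frame of beaker_rim between -0.069 and -0.034 m and horizontal distance between brush_tip and beaker_rim below 0.017 m and angle between beaker_rim's own z axis and vertical below 0.2 rad), for 0.1 s.
2. bristles touching the parting face of the fixed half in its upper part (tip more than 28 mm above the block's underside) (contact force between brush and fixed_half above 0.12 N and x of brush_tip in the frame of fixed_half between -0.028 and 0.028 m and y of brush_tip in the frame of fixed_half above 0.028 m and z of brush_tip in the frame of fixed_half between 0.028 and 0.058 m), for 0.05 s.
3. bristles touching the parting face in its lower part (tip less than 18 mm above the block's underside) (contact force between brush and fixed_half above 0.12 N and x of brush_tip in the frame of fixed_half between -0.028 and 0.028 m and y of brush_tip in the frame of fixed_half above 0.028 m and z of brush_tip in the frame of fixed_half below 0.018 m), for 0.05 s.
4. loop dropped behind the hook while the lever still stands (over 0.6 rad) (y of loop_bar in the frame of keeper between -0.0045 and 0.02 m and z of loop_bar in the frame of keeper between -0.01 and 0.006 m and value of joint lever above 0.6 rad), for 0.1 s.
At the end, for the whole second after the job is handed in: Lever flat (under 0.12 rad), mould gap under 3 mm, crossbar behind the hook; brush hanging still in its stand (collar within 15 mm of the slot centre, tilt under 0.15 rad); beaker upright (under 0.15 rad), rim centre within 10 mm of the foam block's centre from above (value of joint lever below 0.12 rad and value of joint slide below 0.003 m and y of loop_bar in the frame of keeper between -0.0045 and 0.02 m and z of loop_bar in the frame of keeper between -0.01 and 0.006 m and distance between brush_collar and stand_slot below 0.015 m and angle between each of brush_grip, beaker_rim's own z axis and vertical below 0.15 rad and linear speed of brush below 0.03 m/s and horizontal distance between beaker_rim and foam below 0.01 m); the robot touches nothing.
It fails at once if the beaker tipped by more than 0.35 rad (angle between beaker_rim's own z axis and vertical above 0.35 rad).
It fails at once if the bristles on the bottom of the beaker (tip more than 72 mm below the rim) (z of brush_tip in the frame of beaker_rim below -0.072 m and horizontal distance between brush_tip and beaker_rim below 0.02 m).
It fails at once if a bystander (either bottle, pine block, spare mould) or the foam block moved by more than 30 mm (distance of any of amber_bottle, white_bottle, pine_block, spare_mould, foam from where it was at the start of the episode above 0.03 m).
It also fails if it takes over 67 s, if anything falls off the work surface, if the arm or the gripper's body presses on something with over 40 N, if the wrist force passes 120 N, or if a joint passes its speed limit or range.

ROBOT

A 6-joint arm with a two-finger parallel gripper is mounted at the origin on a cart in front of the work surface, level with it; the furniture and walls round the work are solid. World frame = base frame: x ahead of the robot, y to its left, z up, the work surface at z = 0. Lengths are in m, angles in rad, forces in N, time in s.
With the tool pointing down it reaches from about 0.35 to 0.975 m from the base axis. Payload 4.9 kg.
Tool frame: the origin (TCP) lies on the centre line of the jaws, within the pads' length; the fingertips stand 11 mm ahead of it and the grasp point (between the pads) lies 8 mm behind it (manip.finger_overhang is the distance from the TCP to the fingertips, in m); y points along the fingers, z is the direction in which the jaws open and shut, and the axes are right-handed (so a half turn about y gives the same grasp; the last joint's range is limited). The gripper opens to 85 mm and grips with 20 to 120 N. Pads are 22 mm wide; open, the fingers measure 114 mm over their backs; the gripper's body (76 mm by 85 mm) begins 54 mm behind the grasp point. The pads swing forward as they close: fully open they stand 13 mm farther back than shut.
Start: joints at [-1.333, 0.053, 1.613, -0, 1.476, -0.119], TCP at [0.218, -0.586, 0.242] pointing down, gripper open.
Joint ranges: [-3.01, 3.01], [-1.01, 2.22], [0.06, 2.58], [-1.02, 4.17], [0.09, 2.62], [-3.14, 3.14]. Speed limits (rad/s): [2.57, 2.57, 3.14, 3.14, 3.14, 3.14].

INTERFACE

Orientations are given as a unit quaternion [w, x, y, z].
In Python, from plant import readout, cams, workorder, manip gives the robot as it stands.
- The arm moves only by the tool play_rows, never from a script. Its arguments are lists of equal length, an entry for each row: "slide": the shift along the tool's x, y, z in cm, a list of three; "yaw": the turn about the tool's y in degrees; "grip": the closure, from -1 (fully open) to 1 (shut), so that 0 is half open. In form: {"slide": [[x, y, z], ...], "yaw": [yaw, ...], "grip": [grip, ...]}. A call has 1 to 12 rows; each row shifts and turns the commanded pose from where the row before left it, along the tool's axes as they then stand; what a row does not reach is not made up. A row lasts 1/10 s, in which the tool goes at most 50 mm and 8.59 degrees, less where a joint would pass 70% of its speed; a pose out of reach is approached as far as the arm can. A call with a gripper value outside its range is refused whole. The fingers move at their own pace and stop on an object; the grip force is fixed at half the most. Time passes only in rows, so rows that do not move let the fingers close. It gives the time, the measured TCP pose, the force and the opening at its end, in the units of the state.
- readout.state(): the state, without advancing time (a new reading comes with each control period).
- cams.grab_frame(name): name is "scene" or "top" or "wrist"; returns a dict with "image" (384x512x3 uint8, red, green, blue), "mtx" (3x3 intrinsics, pixels), "R" (3x3) and "t" (3): a world point X has camera coordinates R X + t; the wrist camera has in their place "mount" (4x4, takes a point from camera to tool coordinates, whose origin is the TCP and whose axes are the tool frame's). Camera axes: x right, y down, z forward; pixel columns grow to the right and rows downward; lengths in m; the calibration is good to about 2 mm. A picture is of the moment at which its call begins: read the wrist's pose just before it. There is no depth.
- workorder.job_done(): hands the job in, once; it reports no verdict.
The state is a dict: "time": time; "joint_pos": joint angles; "joint_vel": joint speeds; "joint_efforts": joint torques, N m; "tool_pos": TCP position; "tool_rot": TCP orientation; "contact_force": force on the tool from outside, world axes, zero at the start; "ft_torque": the same for the moment, N m; "gripper_width": opening from 0.0 (shut) to 1.0 (fully open).
Only numpy, scipy, OpenCV 4.12 (cv2) and the standard library are available. Lean on these libraries where they do the work, as an engineer would, in place of code of your own. Each camera call takes 0.05 s, during which the arm holds its last target.

## Working session

There is one attempt and no reset: what is moved stays moved. The work goes in short steps, Python scripts to look and compute and a tool call to move; the robot and the scene stay as the last step left them, time stands still between calls to the robot, and variables do not carry over. Pictures are saved under pics/ and viewed, and the job is handed in when it is done.

Besides the shell and the picture viewer there is one more tool, called after ">>>" as name([rows], argument=value, ...), one row to a line, values as JSON. play_rows: Moves the arm, as the interface text tells. Its arguments: {"type":"object","properties":{"slide":{"type":"array","items":{"type":"array","items":{"type":"number"}}},"yaw":{"type":"array","items":{"type":"number"}},"grip":{"type":"array","items":{"type":"number"}}},"required":["slide","yaw","grip"]}

```bash
ls; mkdir -p pics; python3 - <<'E'
from plant import readout, cams, manip
import cv2,numpy as np
print(readout.state()); print([a for a in dir(manip) if a[0]!='_'], manip.finger_overhang)
for n in ["scene","top","wrist"]:
    f=cams.grab_frame(n); cv2.imwrite(f"pics/{n}0.png",f["image"][:,:,::-1])
    print(n,{k:np.round(v,4).tolist() for k,v in f.items() if k!="image"})
E
```

```text
pics
{'time': 0.0, 'joint_pos': array([-1.33300876e+00,  5.33961756e-02,  1.61434134e+00,  6.26568817e-06,
        1.47601565e+00, -1.19027659e-01]), 'joint_vel': array([ 0.00111844,  0.00093594, -0.00272805,  0.00098046,  0.00146452,
       -0.00127225]), 'joint_efforts': array([-3.50687369e-03, -3.93692493e+01, -3.70176101e+01, -3.17300464e-04,
        7.09454980e-03, -3.98947137e-06]), 'tool_pos': array([ 0.21814506, -0.58502799,  0.24101036]), 'tool_rot': array([ 0.12544166, -0.12552792,  0.69664552, -0.69512024]), 'contact_force': array([ 0.00481144,  0.78081157, -0.89149798]), 'ft_torque': array([-0.02723688,  0.01123893,  0.00800994]), 'gripper_width': 0.9988979044280419}
['IKError', 'finger_overhang'] 0.011
scene {'mtx': [[361.2777, 0.0, 260.2063], [0.0, 361.2777, 194.1236], [0.0, 0.0, 1.0]], 'R': [[-0.6488, -0.7608, 0.0134], [-0.4004, 0.3264, -0.8563], [0.6471, -0.5609, -0.5164]], 't': [0.2918, 0.3096, 0.758]}
top {'mtx': [[470.751, 0.0, 254.2835], [0.0, 470.751, 186.4938], [0.0, 0.0, 1.0]], 'R': [[-0.0061, -0.9999, -0.012], [-0.9947, 0.0073, -0.1025], [0.1025, 0.0113, -0.9947]], 't': [-0.0306, 0.5478, 1.55]}
wrist {'mtx': [[264.8678, 0.0, 254.3485], [0.0, 264.8678, 197.8062], [0.0, 0.0, 1.0]], 'mount': [[0.0002, 0.9538, 0.3004, -0.0776], [-0.001, -0.3004, 0.9538, -0.1318], [1.0, -0.0005, 0.0009, -0.0007], [0.0, 0.0, 0.0, 1.0]]}
```

```bash
python3 - <<'E'
import cv2
for n in ["scene0","top0"]:
    im=cv2.imread(f"pics/{n}.png"); cv2.imwrite(f"pics/{n}b.png",cv2.resize(im,(800,600),interpolation=cv2.INTER_CUBIC))
E
```

```text
(no output)
```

View pics/scene0b.png

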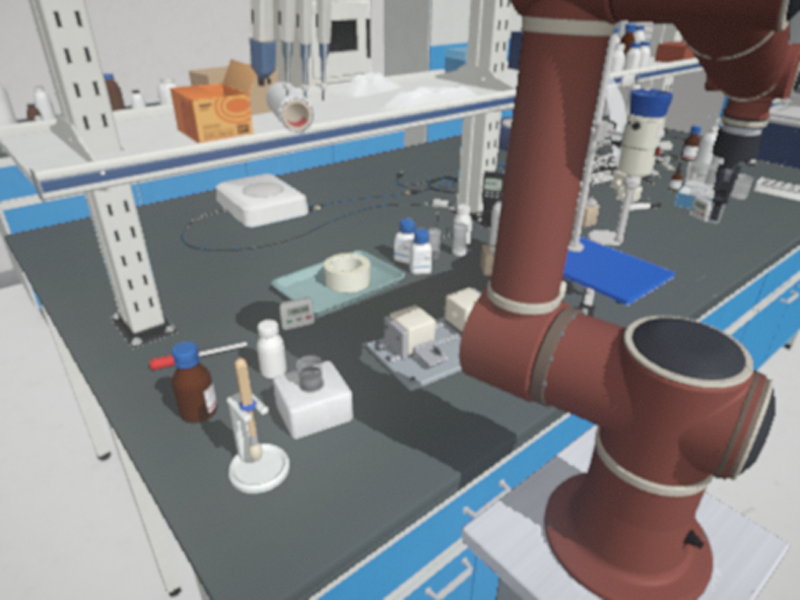

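View pics/top0b.png

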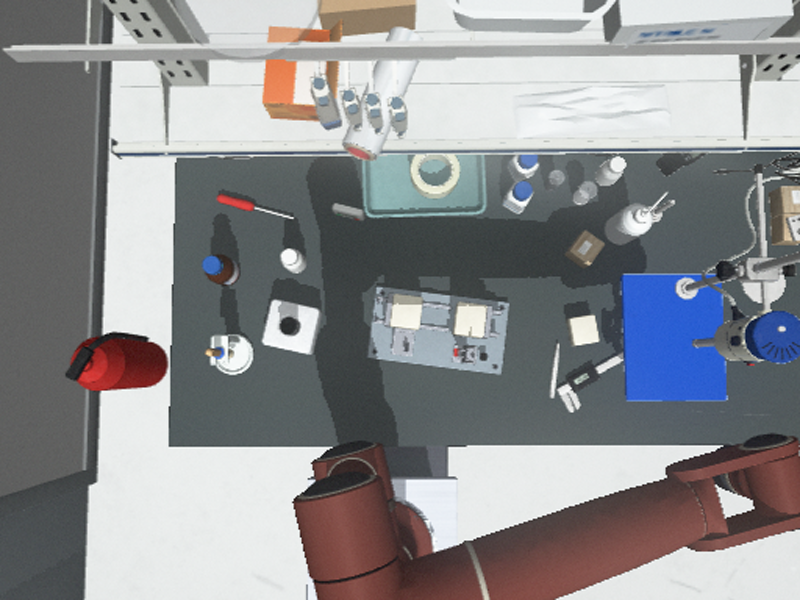

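View pics/wrist0.png

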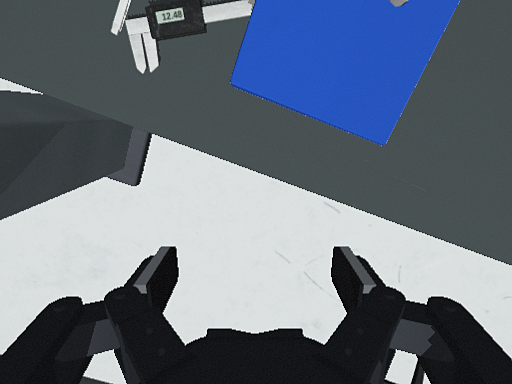

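```bash
cat > h.py <<'E'
import numpy as np,cv2
from plant import readout,cams,workorder
from scipy.spatial.transform import Rotation as Ro
def st(): return readout.state()
def Rt(q): return Ro.from_quat([q[1],q[2],q[3],q[0]]).as_matrix()
def grab(n,name):
    s=st(); f=cams.grab_frame(n)
    if n=="wrist":
        T=np.eye(4);T[:3,:3]=Rt(s["tool_rot"]);T[:3,3]=s["tool_pos"]
        M=np.linalg.inv(T@f["mount"]); f["R"]=M[:3,:3];f["t"]=M[:3,3]
    cv2.imwrite(f"pics/{name}.png",f["image"][:,:,::-1]); np.savez(f"pics/{name}.npz",**{k:v for k,v in f.items()})
    return f
def load(name): return np.load(f"pics/{name}.npz")
def ray(f,u,v):
    d=f["R"].T@np.linalg.inv(f["mtx"])@np.array([u,v,1.]); c=-f["R"].T@f["t"]; return c,d/np.linalg.norm(d)
def atz(f,u,v,z):
    c,d=ray(f,u,v); return c+d*(z-c[2])/d[2]
def proj(f,X):
    p=f["mtx"]@(f["R"]@np.array(X)+f["t"]); return p[:2]/p[2]
def tri(obs):
    A=np.zeros((3,3));b=np.zeros(3)
    for f,u,v in obs:
        c,d=ray(f,u,v);P=np.eye(3)-np.outer(d,d);A+=P;b+=P@c
    X=np.linalg.solve(A,b); 
    return X,[np.linalg.norm(np.cross(X-ray(f,u,v)[0],ray(f,u,v)[1])) for f,u,v in obs]
def crop(name,x0,y0,w,h,s,out):
    im=cv2.imread(f"pics/{name}.png")[y0:y0+h,x0:x0+w]; im=cv2.resize(im,None,fx=s,fy=s,interpolation=cv2.INTER_CUBIC)
    for i in range(0,w,10):
        cv2.line(im,(i*s,0),(i*s,6 if (x0+i)%50 else 14),(0,255,255),1)
        if (x0+i)%20==0: cv2.putText(im,str(x0+i),(i*s,24),0,.4,(0,255,255),1)
    for i in range(0,h,10):
        cv2.line(im,(0,i*s),(6,i*s),(0,255,255),1)
        if (y0+i)%20==0: cv2.putText(im,str(y0+i),(8,i*s+4),0,.4,(0,255,255),1)
    cv2.imwrite(f"pics/{out}.png",im)
E
python3 - <<'E'
from h import *
grab("top","t1");grab("scene","s1")
crop("t1",110,150,110,95,7,"t1a")
crop("t1",230,170,110,75,7,"t1b")
crop("s1",140,215,100,100,6,"s1a")
crop("s1",230,180,80,70,8,"s1b")
E
```

```text
(no output)
```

View pics/t1a.png

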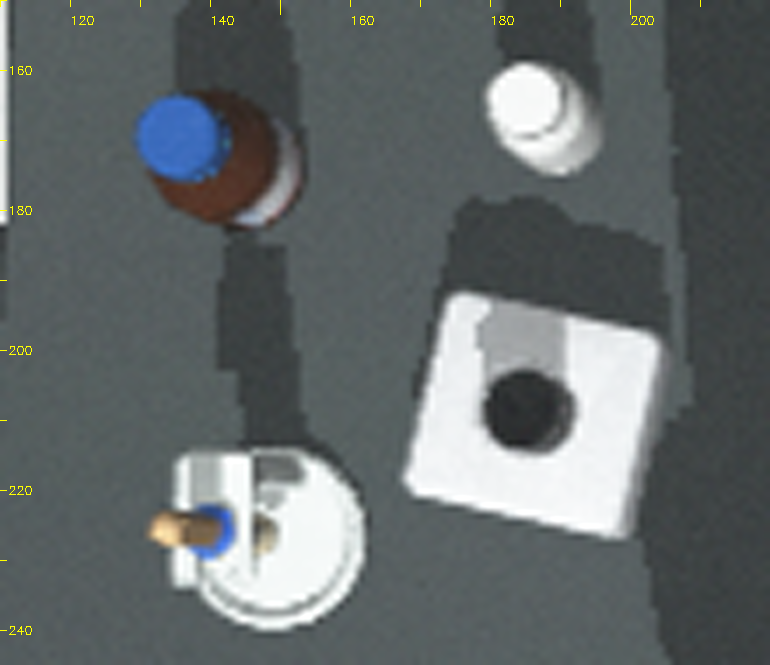

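View pics/t1b.png

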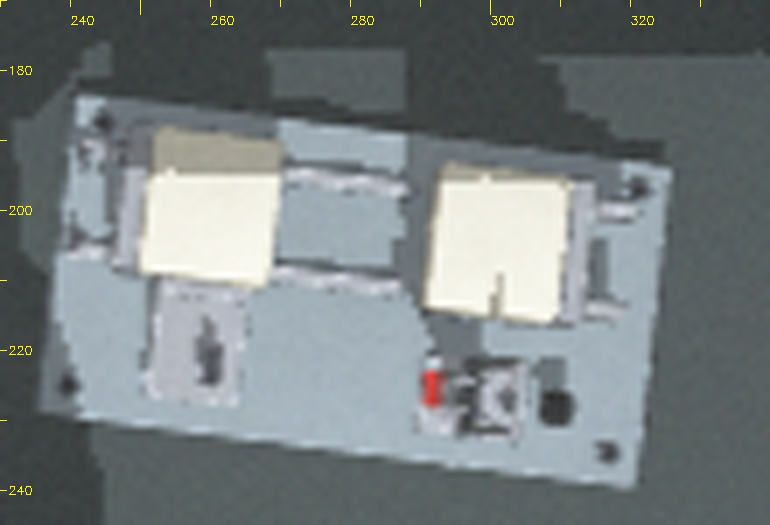

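View pics/s1a.png

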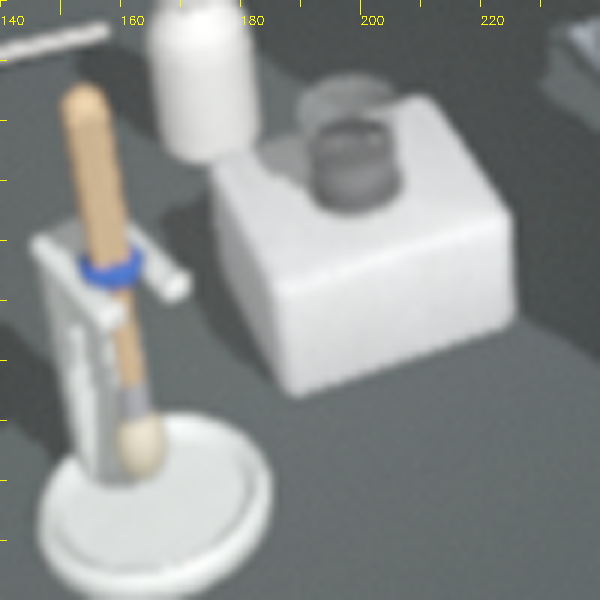

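View pics/s1b.png

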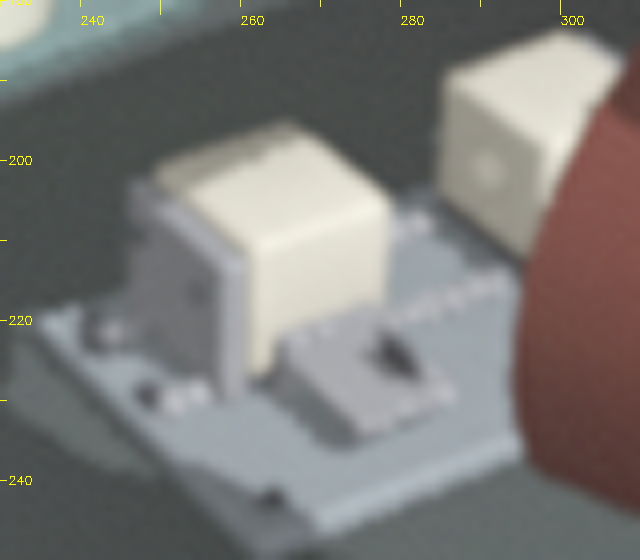

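```bash
python3 - <<'E'
from h import *
np.set_printoptions(precision=4,suppress=True)
t=load("t1");s=load("s1")
print("cams",-t["R"].T@t["t"],-s["R"].T@s["t"])
print("collar",tri([(t,139.5,226),(s,158,259.5)]))
print("griptop",tri([(t,132.5,225.5),(s,153.5,231)]))
print("beaker rim",tri([(t,184,208.5),(s,197.5,231)]), atz(t,184,208.5,.102))
print("foot",atz(t,147.5,225,.008))
for p in [(174,191.5),(204,198),(199,227),(167,220)]: print("foam",atz(t,*p,.06))
for p in [(241,183),(324.5,193.5),(319,239.5),(237,229)]: print("plate",atz(t,*p,.014))
for p in [(251,194),(269,194),(266,211),(248.5,209)]: print("sl",atz(t,*p,.080))
for p in [(292,193.5),(310,195.5),(309,216.5),(289,213.5)]: print("fx",atz(t,*p,.080))
print("redtab",atz(t,290.5,225.5,.09), "keeper",atz(t,258,221,.045))
E
```

```text
cams [ 0.3858 -0.0522  1.5975] [-0.1772  0.5461  0.6526]
collar (array([0.4155, 0.3232, 0.1256]), [np.float64(0.001073666894945594), np.float64(0.0010736668949457163)])
griptop (array([0.415 , 0.3234, 0.2028]), [np.float64(0.002044527626337892), np.float64(0.0020445276263380686)])
beaker rim (array([0.4712, 0.1889, 0.1056]), [np.float64(0.00042742818484445933), np.float64(0.0004274281848443308)]) [0.4711 0.1891 0.102 ]
foot [0.4216 0.3272 0.008 ]
foam [0.5297 0.2294 0.06  ]
foam [0.5075 0.1305 0.06  ]
foam [0.4129 0.1464 0.06  ]
foam [0.4363 0.2512 0.06  ]
plate [0.5612 0.0108 0.014 ]
plate [ 0.5235 -0.2706  0.014 ]
plate [ 0.3696 -0.249   0.014 ]
plate [0.4062 0.0247 0.014 ]
sl [ 0.5179 -0.0241  0.08  ]
sl [ 0.5174 -0.0823  0.08  ]
sl [ 0.4625 -0.0721  0.08  ]
sl [ 0.4694 -0.0157  0.08  ]
fx [ 0.5185 -0.1566  0.08  ]
fx [ 0.5116 -0.2146  0.08  ]
fx [ 0.4439 -0.2102  0.08  ]
fx [ 0.454  -0.1461  0.08  ]
redtab [ 0.4153 -0.1497  0.09  ] keeper [ 0.4316 -0.046   0.045 ]
```

```bash
cat >> h.py <<'E'
np.set_printoptions(precision=4,suppress=True)
def to(X,yawdeg=None):
    """shift (cm, tool axes) from now to world TCP X"""
    s=st();R=Rt(s["tool_rot"]);print("t",round(s["time"],2),"pos",s["tool_pos"],"toolx",R[:,0],"toolz",R[:,2],"J",s["joint_pos"],"F",s["contact_force"],"w",round(s["gripper_width"],3))
    d=(R.T@(np.array(X)-s["tool_pos"]))*100; print("shift cm",d, "rows",np.linalg.norm(d)/5); return d
E
python3 - <<'E'
from h import *
to([0.36,0.2,0.30])
e=np.array([0.9916,-0.1296]);y=np.array([.1296,.9916])
for p,l in [((.5612,.0108),(52,206)),((.5235,-.2706),(52,-84)),((.3696,-.249),(-105,-84)),((.4062,.0247),(-105,206))]:
    print(np.array(p)-e*l[0]/1000-y*l[1]/1000)
for p,l in [((.5185,-.1566),(34,31)),((.5116,-.2146),(34,-31)),((.4439,-.2102),(-34,-31)),((.454,-.1461),(-34,31))]:
    print(np.array(p)-e*l[0]/1000-y*l[1]/1000)
E
```

```text
t 0.25 pos [ 0.2182 -0.5854  0.2417] toolx [-0.937  -0.3493 -0.0001] toolz [ 0.3493 -0.937  -0.0009] J [-1.333   0.053   1.6135  0.      1.476  -0.119 ] F [ 0.6462 -0.581   0.935 ] w 0.998
shift cm [-40.7148  -5.7582 -68.6435] rows 16.003467207484018
[ 0.4829 -0.1867]
[ 0.4828 -0.1806]
[ 0.4846 -0.1793]
[ 0.4836 -0.1932]
[ 0.4808 -0.1829]
[ 0.4819 -0.1795]
[ 0.4816 -0.1839]
[ 0.4837 -0.1812]
```

```bash
python3 - <<'E'
from h import *
to([0.40,-0.12,0.35])
E
```

```text
t 0.25 pos [ 0.2182 -0.5854  0.2417] toolx [-0.937  -0.3493 -0.0001] toolz [ 0.3493 -0.937  -0.0009] J [-1.333   0.053   1.6135  0.      1.476  -0.119 ] F [ 0.6462 -0.581   0.935 ] w 0.998
shift cm [-33.2863 -10.7883 -37.2665] rows 10.223800654600396
```

>>> play_rows([
  [0,-3.6,0],
  [0,-3.6,0],
  [0,-3.6,0],
  [-2,0,-4.5],
  [-2,0,-4.5],
  [-2,0,-4.5],
  [-2,0,-4.5],
  [-2,0,-4.5],
  [-2,0,-4.5],
  [-2,0,-4.5],
  [-2,0,-4.5],
  [-2,0,-4.5],
], yaw=[6.8,6.8,6.8,0,0,0,0,0,0,0,0,0], grip=[-1,-1,-1,-1,-1,-1,-1,-1,-1,-1,-1,-1])

```text
time: 1.45
tool_pos: [0.3983, -0.1786, 0.3504]
tool_rot: [-0.0, -0.0, -0.707, 0.707]
contact_force: [0.7, -1.0, 0.3]
gripper_width: 0.999
```

>>> play_rows([
  [0,0,-3],
  [0,0,0],
], yaw=[0,0], grip=[-1,-1])

```text
time: 1.65
tool_pos: [0.3983, -0.1476, 0.3506]
tool_rot: [0.003, -0.002, 0.707, -0.707]
contact_force: [-1.0, -0.7, 0.7]
gripper_width: 1.0
```

```bash
python3 - <<'E'
from h import *
to([0.40,-0.12,0.35])
grab("wrist","w1"); im=cv2.imread("pics/w1.png"); cv2.imwrite("pics/w1b.png",cv2.resize(im,(800,600),interpolation=cv2.INTER_CUBIC))
E
```

```text
t 1.65 pos [ 0.3983 -0.1476  0.3506] toolx [-1.     -0.0062 -0.001 ] toolz [ 0.0062 -1.     -0.0002] J [-0.5309 -0.4865  1.8949  0.0007  1.7325  1.0338] F [-1.0133 -0.6901  0.6716] w 1.0
shift cm [-0.1894  0.0646 -2.7557] rows 0.5525955523529913
```

View pics/w1b.png

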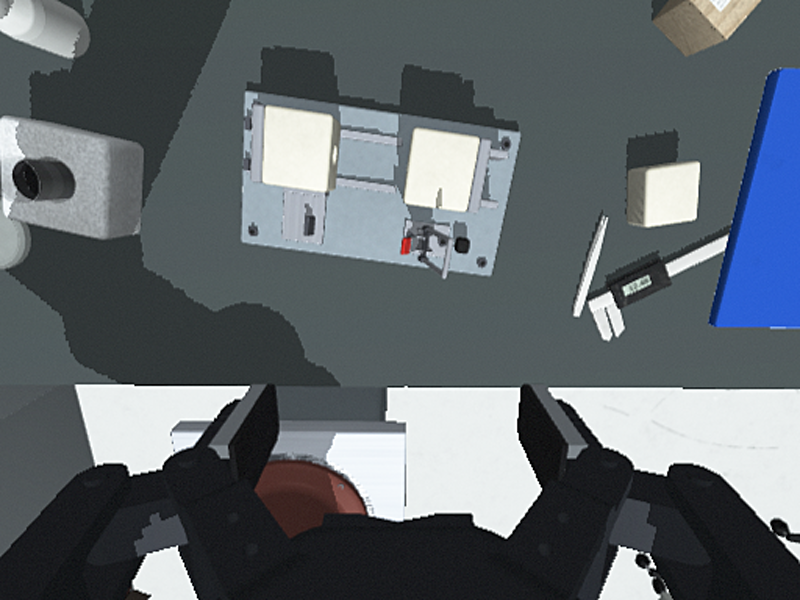

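```bash
python3 - <<'E'
from h import *
crop("w1",150,50,190,135,4,"w1c")
crop("w1",245,125,70,60,10,"w1d")
E
```

```text
(no output)
```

View pics/w1c.png

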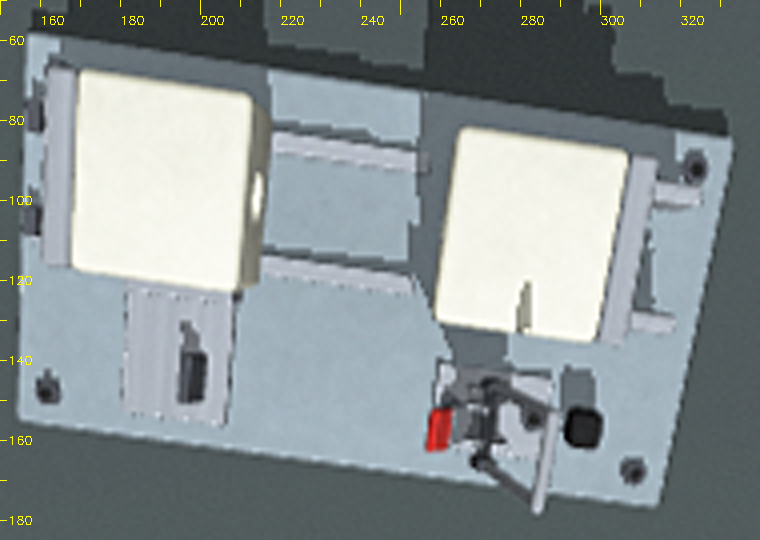

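View pics/w1d.png

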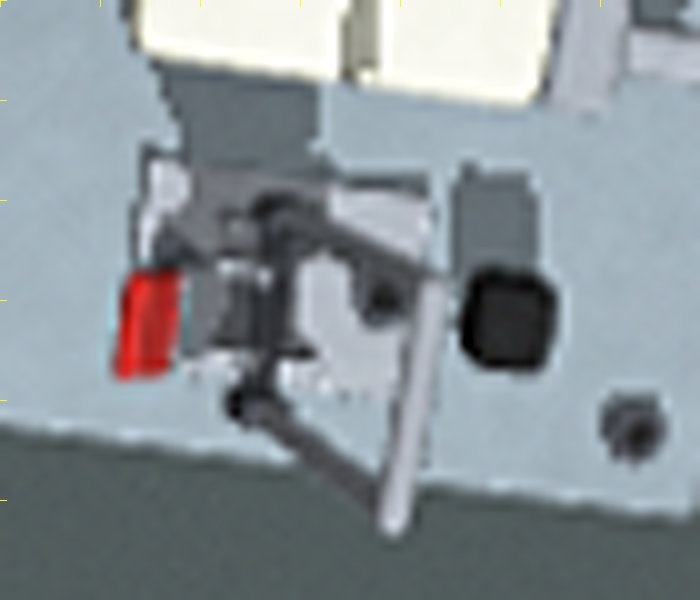

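```bash
cat > fit.py <<'E'
from h import *
from scipy.optimize import least_squares
t=load("t1");w=load("w1")
P=lambda x,y,z:(x/1000,y/1000,z/1000)
pl=[P(52,206,14),P(52,-84,14),P(-105,-84,14),P(-105,206,14)]
fx=[P(34,31,80),P(34,-31,80),P(-34,-31,80),P(-34,31,80)]
obsT=list(zip(pl+fx,[(241,183),(324.5,193.5),(319,239.5),(237,229),(292,193.5),(310,195.5),(309,216.5),(289,213.5)]))
obsW=list(zip(pl+fx,[(157.5,58.2),(333,85),(314.2,176.5),(155,155),(265.7,81.7),(306.7,87.5),(298.2,135.5),(259,130)]))
def W(p,X):
    c,s=np.cos(p[2]),np.sin(p[2]); return np.array([p[0]+c*X[0]-s*X[1],p[1]+s*X[0]+c*X[1],X[2]])
def fit(sets):
    def r(p): return np.concatenate([(proj(f,W(p,X))-uv) for f,o in sets for X,uv in o])
    s=least_squares(r,[.483,-.183,-.13]); return s.x,s.fun.reshape(-1,2)
if __name__=="__main__":
    for S in ([(t,obsT)],[(w,obsW)],[(t,obsT),(w,obsW)]):
        x,f=fit(S);print(x,np.sqrt((f**2).mean()));
    print(f)
E
python3 fit.py
```

```text
[ 0.4828 -0.1833 -0.1292] 0.9548639943575763
[ 0.483  -0.187  -0.1297] 0.9952350092574113
[ 0.483  -0.1863 -0.1296] 1.0982945720407875
[[-0.1211  0.0244]
 [ 1.701  -0.057 ]
 [ 2.1283  0.4645]
 [-2.0218  0.2325]
 [ 1.0277 -0.6701]
 [ 2.1147 -0.336 ]
 [ 0.7711 -0.4169]
 [ 1.6006  0.2175]
 [-1.9858 -0.5252]
 [ 0.9964 -0.6281]
 [ 0.346   0.871 ]
 [-1.6736  0.6921]
 [-1.4455 -0.7275]
 [ 1.0891 -0.0635]
 [ 0.6613  0.8858]
 [-1.4864  0.5732]]
```

>>> play_rows([
  [0,0,-4.7],
  [0,0,-4.7],
  [0,0,-4.7],
  [0,0,-4.7],
  [0,0,-4.7],
  [0,0,-4.7],
  [0,0,-4.7],
  [0,0.5,-4.7],
  [1,1,-4.7],
  [1,1,-4.7],
  [0,0,0],
], yaw=[0,0,0,0,0,0,0,0,0,0,0], grip=[-1,-1,-1,-1,-1,-1,-1,-1,-1,-1,-1])

```text
time: 2.8
tool_pos: [0.3763, 0.3224, 0.3228]
tool_rot: [-0.001, 0.004, -0.707, 0.707]
contact_force: [0.4, -0.3, -0.9]
gripper_width: 1.001
```

```bash
python3 - <<'E'
from h import *
to([0.4155,0.323,0.17])
grab("wrist","w2"); im=cv2.imread("pics/w2.png"); cv2.imwrite("pics/w2b.png",cv2.resize(im,(800,600),interpolation=cv2.INTER_CUBIC))
E
```

```text
t 2.8 pos [0.3763 0.3224 0.3228] toolx [-1.     -0.0059  0.004 ] toolz [ 0.0059 -1.      0.001 ] J [ 0.5575 -0.2951  1.799   0.0013  1.6417  2.1224] F [ 0.3639 -0.331  -0.9486] w 1.001
shift cm [-3.9852 15.263  -0.0514] rows 3.1549628688611966
```

View pics/w2b.png

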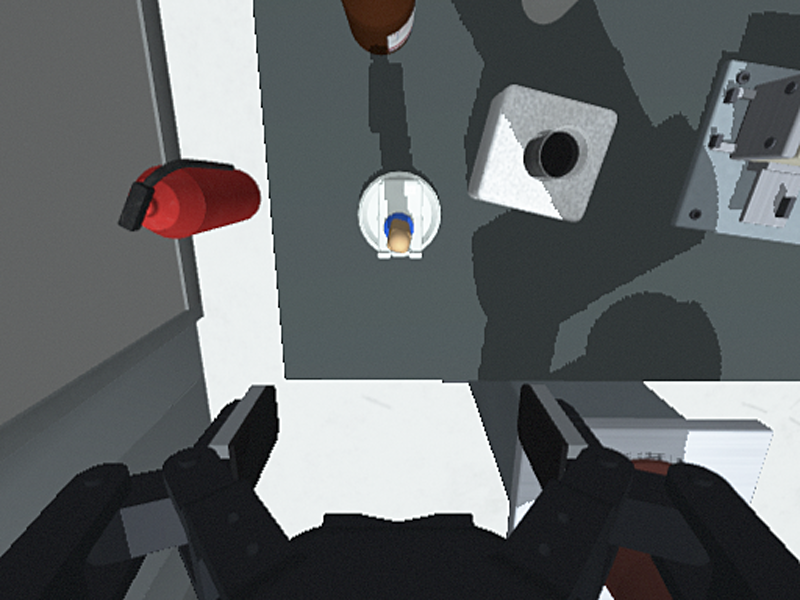

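```bash
python3 - <<'E'
from h import *
crop("w2",220,100,75,75,10,"w2c")
crop("w2",290,45,120,105,6,"w2d")
E
```

```text
(no output)
```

View pics/w2c.png

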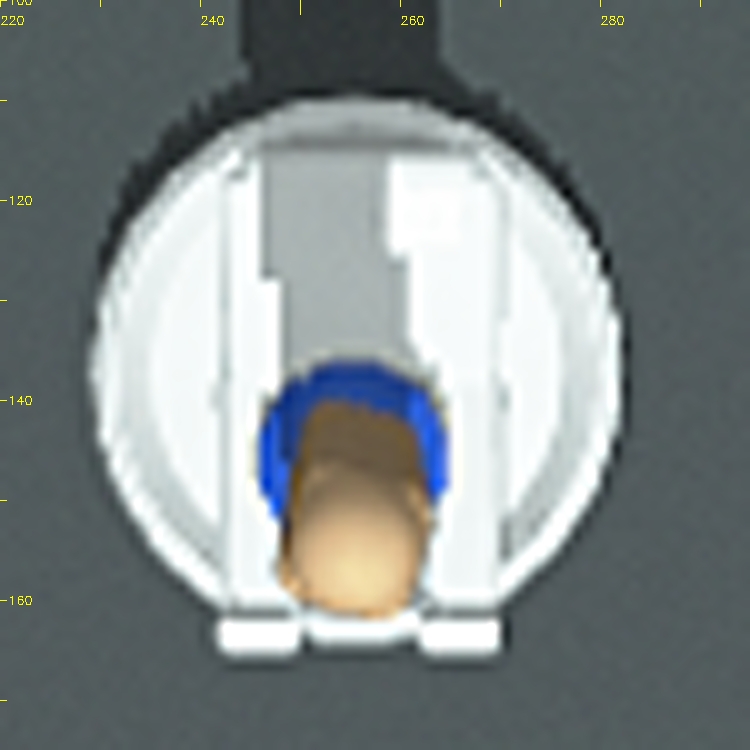

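View pics/w2d.png

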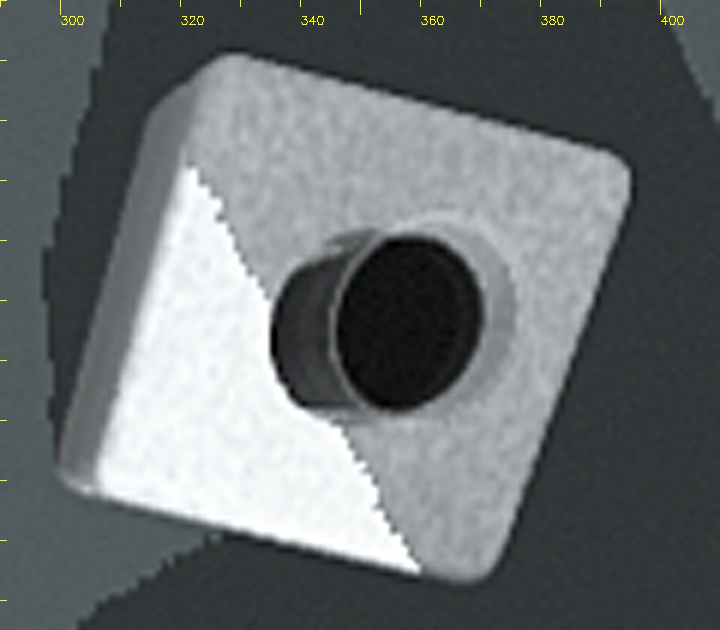

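```bash
python3 - <<'E'
from h import *
w=load("w2");t=load("t1");s=load("s1")
print("cam",-w["R"].T@w["t"])
print("collar",atz(w,255.4,145,.130),tri([(w,255.4,145),(t,139.5,226),(s,158,259.5)]))
print("top",atz(w,255.3,155.5,.199),tri([(w,255.3,155.5),(t,132.5,225.5),(s,153.5,231)]))
print("wash",atz(w,358.2,98.7,.078),atz(t,184,208.5,.09),"rim",atz(w,360,99,.102))
fo=[(328,54),(394,71),(371,141),(306,125)]
F=[atz(w,*p,.06) for p in fo]; print(np.array(F),np.mean(F,0))
print("prong edges",atz(w,243,150,.125),atz(w,270.5,150,.125),"lip",atz(w,256,163.5,.1265))
print("foot",atz(w,(230+282)/2,137,.008))
E
```

```text
cam [0.4541 0.3239 0.4543]
collar [0.4177 0.3219 0.13  ] (array([0.4163, 0.3227, 0.1249]), [np.float64(0.0011725099974156112), np.float64(0.0016158130585926698), np.float64(0.0009242415608223764)])
top [0.4154 0.3223 0.199 ] (array([0.4155, 0.323 , 0.2024]), [np.float64(0.0008073675339249371), np.float64(0.0023154656965012122), np.float64(0.0018736995792703597)])
wash [0.4735 0.1849 0.078 ] [0.4718 0.1911 0.09  ] rim [0.4719 0.1915 0.102 ]
[[0.53   0.2255 0.06  ]
 [0.5099 0.1341 0.06  ]
 [0.4165 0.1523 0.06  ]
 [0.4386 0.2489 0.06  ]] [0.4737 0.1902 0.06  ]
prong edges [0.4109 0.3371 0.125 ] [0.4111 0.3032 0.125 ] lip [0.3945 0.321  0.1265]
foot [0.417  0.3202 0.008 ]
```

>>> play_rows([
  [-4,2.1,0],
  [0,4.5,0],
  [0,4.5,0],
  [0,3,0],
  [0,2,0],
  [0,0,0],
], yaw=[-0.2,-0.1,0,0,0,0], grip=[-1,-1,-1,-1,-1,-1])

```text
time: 3.45
tool_pos: [0.4168, 0.3165, 0.1606]
tool_rot: [0.001, 0.003, -0.706, 0.708]
contact_force: [-0.9, -0.8, -0.2]
gripper_width: 0.996
```

```bash
python3 - <<'E'
from h import *
to([0.416,0.3225,0.162])
grab("wrist","w3"); crop("w3",180,120,160,150,5,"w3b")
E
```

```text
t 3.45 pos [0.4168 0.3165 0.1606] toolx [-1.     -0.0029  0.0059] toolz [ 0.0029 -1.      0.0039] J [ 0.5075 -0.1224  1.923  -0.0006  1.348   2.0756] F [-0.9437 -0.7822 -0.2172] w 0.996
shift cm [ 0.0812 -0.1432 -0.5965] rows 0.1237637098962389
```

View pics/w3b.png

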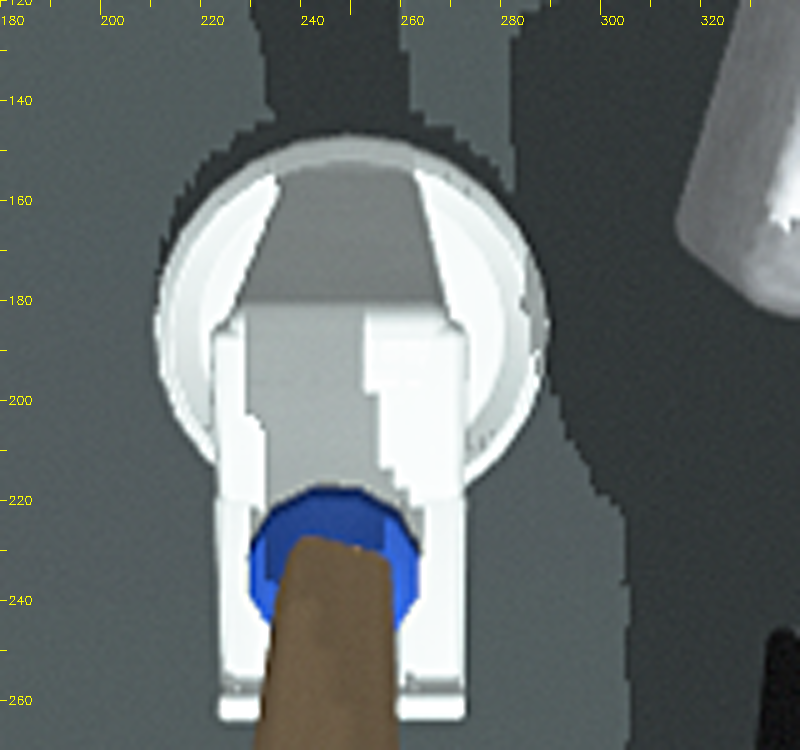

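```bash
python3 - <<'E'
from h import *
w=load("w3")
a=atz(w,240,227,.132);b=atz(w,256.5,231.5,.132);print(a,b,np.degrees(np.arctan2(b[0]-a[0],b[1]-a[1])))
print("collar",atz(w,246.5,233,.130))
w=load("w2");a=atz(w,252,140.5,.132);b=atz(w,261,142.5,.132);print(a,b,np.degrees(np.arctan2(b[0]-a[0],b[1]-a[1])))
for i in range(3): print(st()["tool_pos"],st()["time"])
E
```

```text
[0.4234 0.3267 0.132 ] [0.4202 0.3158 0.132 ] -163.42507637206919
collar [0.4181 0.3225 0.13  ]
[0.4232 0.326  0.132 ] [0.4209 0.3152 0.132 ] -168.00347255909873
[0.418  0.3175 0.1631] 3.5
[0.418  0.3175 0.1631] 3.5
[0.418  0.3175 0.1631] 3.5
```

>>> play_rows([
  [0,0,-0.5],
  [0,0,0],
  [0,0,0],
], yaw=[7,7.5,0], grip=[-1,-1,-1])

```text
time: 3.8
tool_pos: [0.4194, 0.3245, 0.167]
tool_rot: [-0.086, 0.089, 0.702, -0.701]
contact_force: [0.9, 0.3, 0.5]
gripper_width: 1.004
```

```bash
python3 - <<'E'
from h import *
to([0.417,0.3225,0.162])
grab("wrist","w4"); crop("w4",180,170,160,150,5,"w4b")
for i in range(4):
    to([0.417,0.3225,0.162]); cams.grab_frame("wrist")
E
```

```text
t 3.8 pos [0.4194 0.3245 0.167 ] toolx [-0.9694  0.2455 -0.0032] toolz [-0.2455 -0.9694 -0.0027] J [ 0.5182 -0.1189  1.9087 -0.0003  1.3476  2.3372] F [0.9271 0.2805 0.4912] w 1.004
shift cm [0.1877 0.4971 0.2537] rows 0.11776180737624568
t 3.85 pos [0.4192 0.3245 0.1667] toolx [-0.97    0.2432 -0.0028] toolz [-0.2432 -0.97   -0.0024] J [ 0.5184 -0.1188  1.9092 -0.0002  1.3475  2.3349] F [ 0.1342 -0.5654 -0.6746] w 1.001
shift cm [0.1627 0.464  0.2466] rows 0.11001279528293184
t 3.9 pos [0.4189 0.3245 0.1662] toolx [-0.9701  0.2429 -0.0023] toolz [-0.2429 -0.9701 -0.002 ] J [ 0.5187 -0.1186  1.9097 -0.0002  1.3474  2.3348] F [ 0.1682 -0.8049 -0.4892] w 0.994
shift cm [0.1333 0.4232 0.2372] rows 0.10062806063122214
t 3.95 pos [0.4186 0.3245 0.1658] toolx [-0.97    0.2431 -0.0018] toolz [-0.2431 -0.97   -0.0016] J [ 0.5189 -0.1183  1.9102 -0.0001  1.3473  2.3353] F [0.0846 0.3221 0.0974] w 0.998
shift cm [0.1041 0.3809 0.2299] rows 0.09138557230158376
t 4.0 pos [0.4183 0.3245 0.1654] toolx [-0.9699  0.2434 -0.0013] toolz [-0.2434 -0.9699 -0.0012] J [ 0.5192 -0.1181  1.9107 -0.0001  1.3473  2.3358] F [ 0.378  -0.1184  0.3441] w 0.999
shift cm [0.0755 0.3413 0.2218] rows 0.0827905153830992
```

View pics/w4b.png

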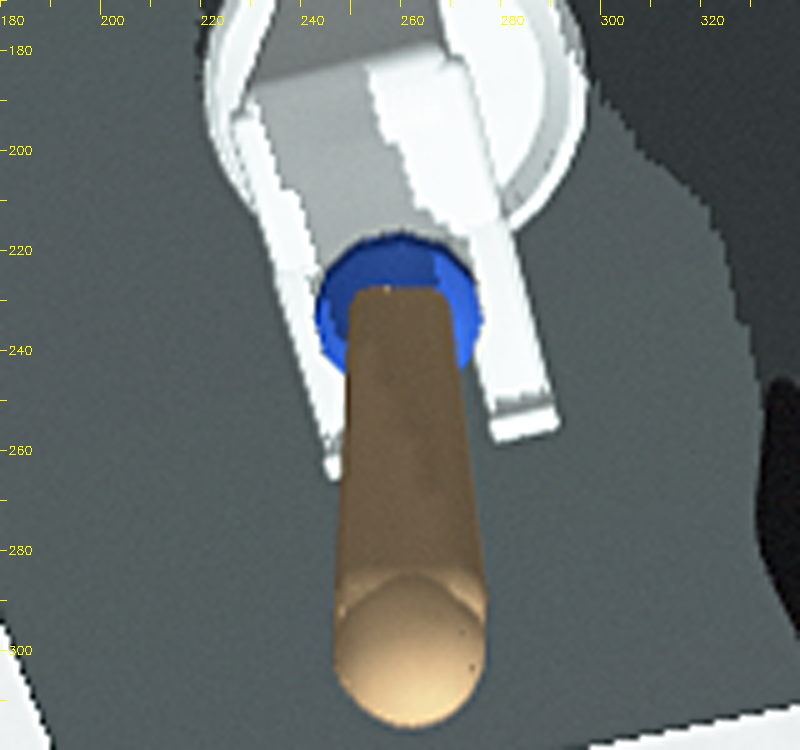

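>>> play_rows([
  [0,0.2,0.2],
  [0,0,0],
  [0,0,0],
  [0,0,0],
  [0,0,0],
  [0,0,0],
  [0,0,0],
  [0,0,0],
  [0,0,0],
  [0,0,0],
], yaw=[0,0,0,0,0,0,0,0,0,0], grip=[-1,-1,1,1,1,1,1,1,1,1])

```text
time: 5.05
tool_pos: [0.4172, 0.3227, 0.1624]
tool_rot: [-0.087, 0.087, 0.702, -0.702]
contact_force: [-0.4, 0.3, 0.9]
gripper_width: 0.155
```

```bash
python3 - <<'E'
from h import *
to([0.417,0.3225,0.162])
grab("wrist","w5"); 
E
```

```text
t 5.05 pos [0.4172 0.3227 0.1624] toolx [-0.9696  0.2446 -0.0001] toolz [-0.2446 -0.9696 -0.0002] J [ 0.5172 -0.1191  1.9168  0.0001  1.3436  2.335 ] F [-0.3654  0.2947  0.8748] w 0.155
shift cm [0.0109 0.0425 0.0206] rows 0.00970407247579341
```

View pics/w5.png

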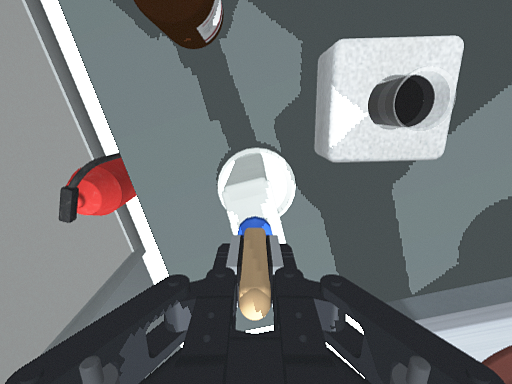

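>>> play_rows([
  [0,-0.6,0],
  [0,-0.6,0],
  [0,0,0],
  [0,0,0],
  [1.7,0,0.42],
  [1.7,0,0.43],
  [1.7,0,0.42],
  [1.7,0,0.43],
  [0,-3.7,0],
  [0,-3.7,0],
  [0,-3.7,0],
  [0,0,0],
], yaw=[0,0,0,0,0,0,0,0,0,0,0,0], grip=[1,1,1,1,1,1,1,1,1,1,1,1])

```text
time: 6.3
tool_pos: [0.349, 0.3242, 0.292]
tool_rot: [-0.084, 0.09, 0.704, -0.699]
contact_force: [1.4, -0.1, -0.2]
gripper_width: 0.152
```

```bash
python3 - <<'E'
from h import *
to([0.472,0.190,0.285])
grab("wrist","w6");grab("scene","s6");crop("s6",120,150,160,120,5,"s6b")
E
```

```text
t 6.3 pos [0.349  0.3242 0.292 ] toolx [-0.9696  0.2444 -0.0075] toolz [-0.2444 -0.9696 -0.0083] J [ 0.5921 -0.3465  1.8892  0.      1.5877  2.4099] F [ 1.353  -0.0917 -0.2071] w 0.152
shift cm [-15.1993   0.7348  10.0135] rows 3.6432350663634816
```

View pics/w6.png

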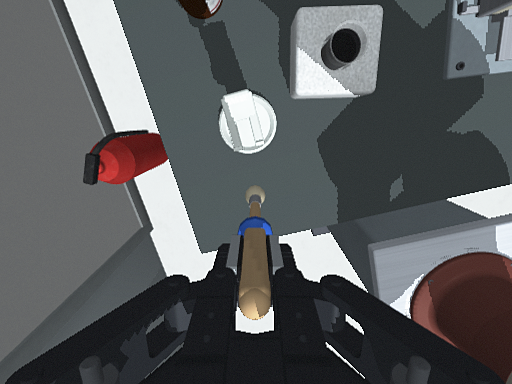

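View pics/s6b.png

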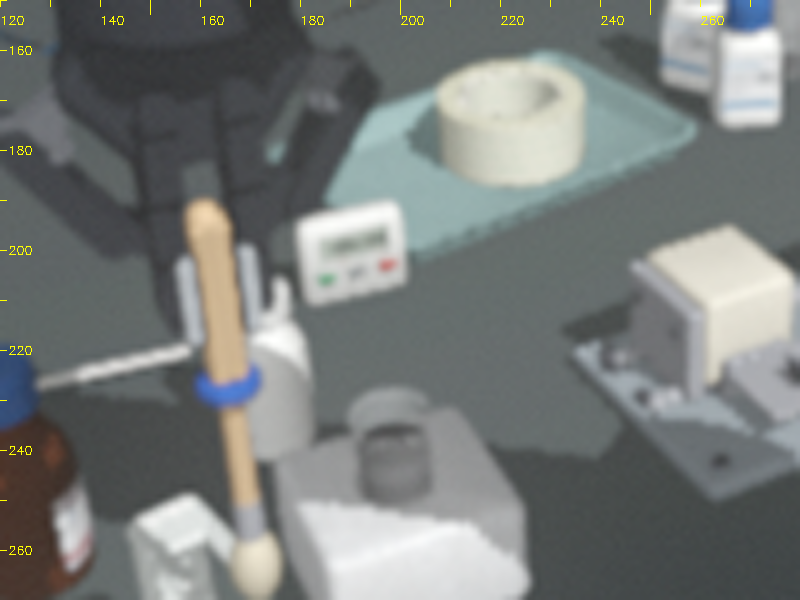

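```bash
python3 - <<'E'
from h import *
crop("w6",225,175,60,60,10,"w6b");crop("w6",280,0,110,105,6,"w6c")
E
```

```text
(no output)
```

View pics/w6b.png

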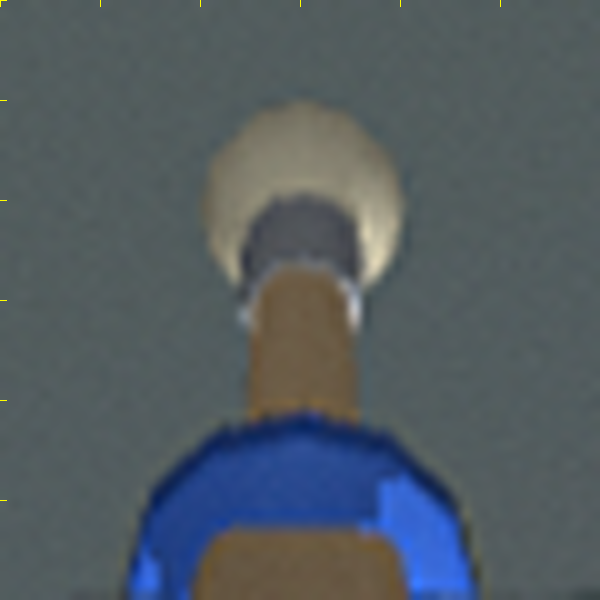

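View pics/w6c.png

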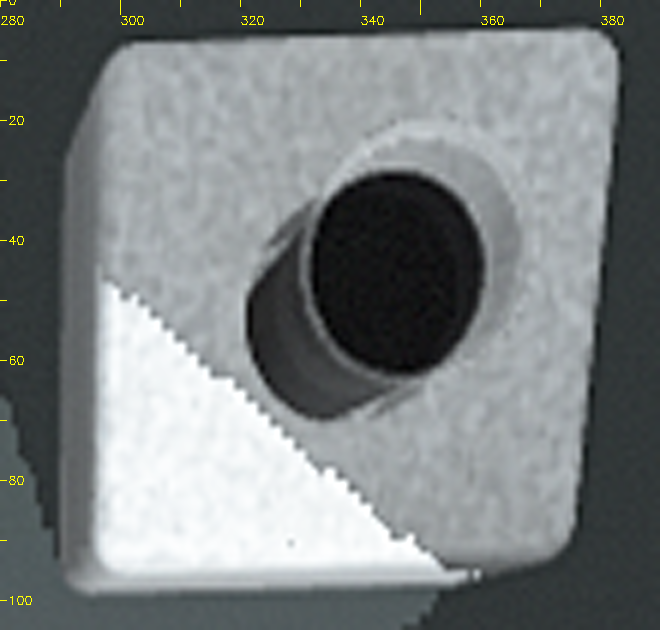

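```bash
python3 - <<'E'
from h import *
w=load("w6")
K=np.linalg.inv(w["mtx"]);M=w["mount"]
def tooly(u,v,y):
    d=M[:3,:3]@K@np.array([u,v,1.]);c=M[:3,3];return c+d*(y-c[1])/d[1]
print("tuft tool",tooly(255.3,195,.1224), "radius", tooly(265.3,195,.1224)-tooly(245.3,195,.1224))
print("collar", tooly(255,233,.034))
print("wash",atz(w,345.8,45.5,.078),"rim",atz(w,349.5,43,.102))
fo=[(300,7),(382,5),(375,93),(296,95)]
F=[atz(w,*p,.06) for p in fo]; print(np.mean(F,0))
E
```

```text
tuft tool [-0.0001  0.1224  0.0001] radius [0.     0.     0.0201]
collar [ 0.0003  0.034  -0.0005]
wash [0.4741 0.1859 0.078 ] rim [0.472 0.19  0.102]
[0.4722 0.1899 0.06  ]
```

>>> play_rows([
  [-3.8,0.2,2.5],
  [-3.8,0.2,2.5],
  [-3.8,0.2,2.5],
  [-3.8,0.1,2.5],
  [0,0,0],
  [0,0,0],
  [0,0,0],
], yaw=[0,0,0,0,0,0,0], grip=[1,1,1,1,1,1,1])

```text
time: 7.1
tool_pos: [0.4689, 0.189, 0.2768]
tool_rot: [0.088, -0.086, -0.702, 0.702]
contact_force: [-0.4, -0.4, -0.7]
gripper_width: 0.153
```

```bash
python3 - <<'E'
from h import *
to([0.472,0.190,0.194])
grab("wrist","w7"); grab("scene","s7");crop("s7",150,150,120,100,6,"s7b")
E
```

```text
t 7.1 pos [0.4689 0.189  0.2768] toolx [-0.9698  0.2439  0.0025] toolz [-0.2439 -0.9698  0.0009] J [ 0.2357 -0.2549  1.8414  0.0004  1.5576  2.0529] F [-0.374  -0.4098 -0.7489] w 0.153
shift cm [-0.2933  8.2809 -0.1759] rows 1.6575849330443557
```

View pics/w7.png

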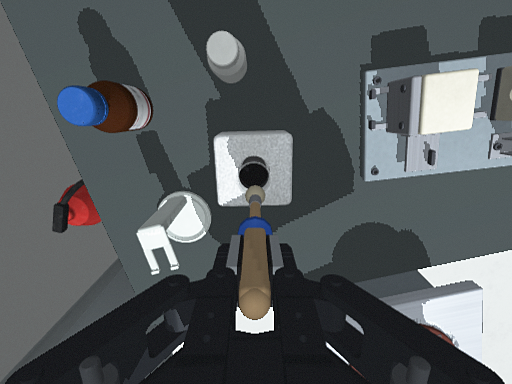

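View pics/s7b.png

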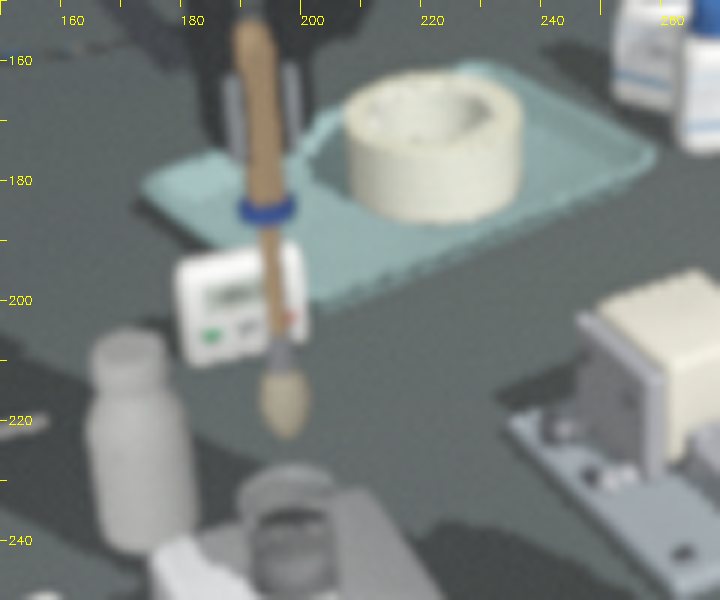

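>>> play_rows([
  [-0.15,2.8,-0.1],
  [0,2.8,0],
  [0,2.5,0],
  [0,0,0],
  [0,0,0],
  [0,0,0],
], yaw=[0,0,0,0,0,0], grip=[1,1,1,1,1,1])

```text
time: 7.8
tool_pos: [0.4724, 0.1899, 0.1994]
tool_rot: [-0.086, 0.088, 0.702, -0.701]
contact_force: [-0.1, 0.1, -0.5]
gripper_width: 0.159
```

```bash
python3 - <<'E'
from h import *
to([0.472,0.190,0.194])
grab("wrist","w8"); grab("scene","s8");crop("s8",150,150,120,100,6,"s8b")
E
```

```text
t 7.8 pos [0.4724 0.1899 0.1994] toolx [-0.9698  0.2437 -0.0029] toolz [-0.2437 -0.9699 -0.0015] J [ 0.2359 -0.2012  1.9257 -0.      1.414   2.0529] F [-0.1004  0.1142 -0.4648] w 0.159
shift cm [ 0.0443  0.5397 -0.0014] rows 0.10830470945447337
```

View pics/w8.png

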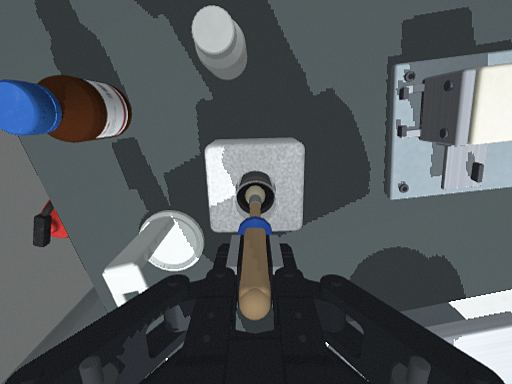

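View pics/s8b.png

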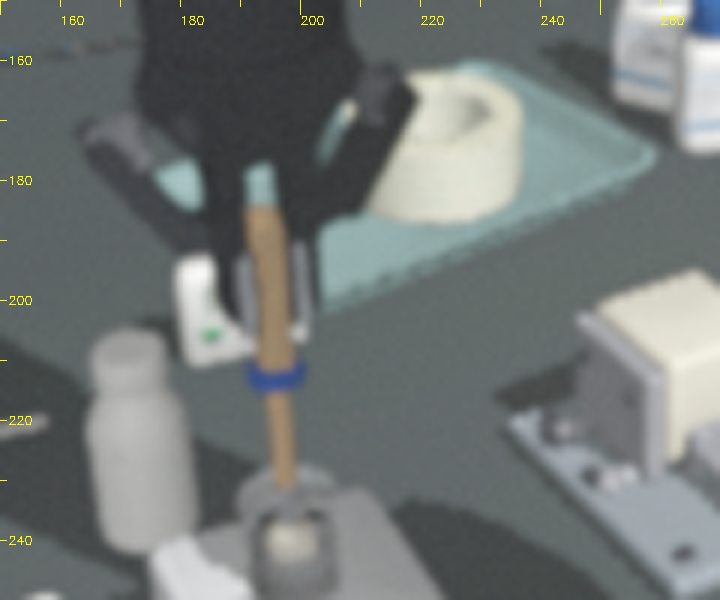

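>>> play_rows([
  [0,0.2,0],
  [0,0,0],
  [0,0,0],
  [0,0,0],
  [0,-3,0],
  [0,-4,0],
  [0,-4,0],
  [0,0,0],
], yaw=[0,0,0,0,0,0,0,0], grip=[1,1,1,1,1,1,1,1])

```text
time: 8.7
tool_pos: [0.4743, 0.1898, 0.313]
tool_rot: [-0.083, 0.091, 0.703, -0.7]
contact_force: [0.8, 1.0, -0.4]
gripper_width: 0.154
```

```bash
python3 - <<'E'
from h import *
to([0.472,0.190,0.3])
grab("wrist","w9"); 
from fit import W
p=[.483,-.186,-.13]
X=W(p,(0,.031+.035,.3));print(X);to(X)
E
```

```text
t 8.7 pos [0.4743 0.1898 0.313 ] toolx [-0.9696  0.2446 -0.011 ] toolz [-0.2445 -0.9696 -0.0058] J [ 0.235  -0.2645  1.7901  0.      1.6035  2.0528] F [ 0.8381  1.0373 -0.4161] w 0.154
shift cm [0.2405 1.3016 0.0481] rows 0.2648932438736812
[ 0.4916 -0.1206  0.3   ]
t 8.75 pos [0.4732 0.1896 0.3096] toolx [-0.9696  0.2446 -0.0067] toolz [-0.2446 -0.9696 -0.0035] J [ 0.2349 -0.263   1.7945 -0.      1.6025  2.0528] F [-1.1126  0.0241 -1.6905] w 0.155
shift cm [-9.3549  0.9163 29.6241] rows 6.215928112676501
```

View pics/w9.png

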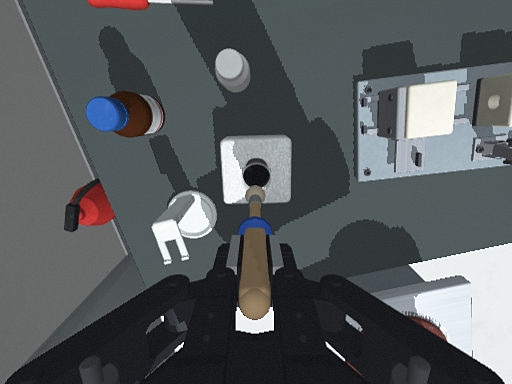

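>>> play_rows([
  [-1.56,0.15,4.7],
  [-1.56,0.15,4.7],
  [-1.56,0.15,4.7],
  [-1.56,0.15,4.7],
  [-1.56,0.15,4.7],
  [-1.56,0.15,4.7],
  [0,0,1.4],
  [0,0,0],
  [0,0,0],
  [0,0,0],
], yaw=[0,0,0,0,0,0,-6.7,0,0,0], grip=[1,1,1,1,1,1,1,1,1,1])

```text
time: 9.75
tool_pos: [0.4899, -0.1196, 0.2956]
tool_rot: [-0.046, 0.046, 0.706, -0.705]
contact_force: [0.1, 0.6, -1.3]
gripper_width: 0.154
```

```bash
python3 - <<'E'
from h import *
to([0.4916,-.1206,0.3])
grab("wrist","w10");crop("w10",150,60,260,200,3,"w10b") 
E
```

```text
t 9.75 pos [ 0.4899 -0.1196  0.2956] toolx [-0.9916  0.1297  0.0009] toolz [-0.1297 -0.9916 -0.0006] J [-0.3873 -0.2668  1.8203  0.0004  1.5891  1.3136] F [ 0.0673  0.5543 -1.3272] w 0.154
shift cm [-0.1833 -0.4355  0.0788] rows 0.09580693699265025
```

View pics/w10b.png

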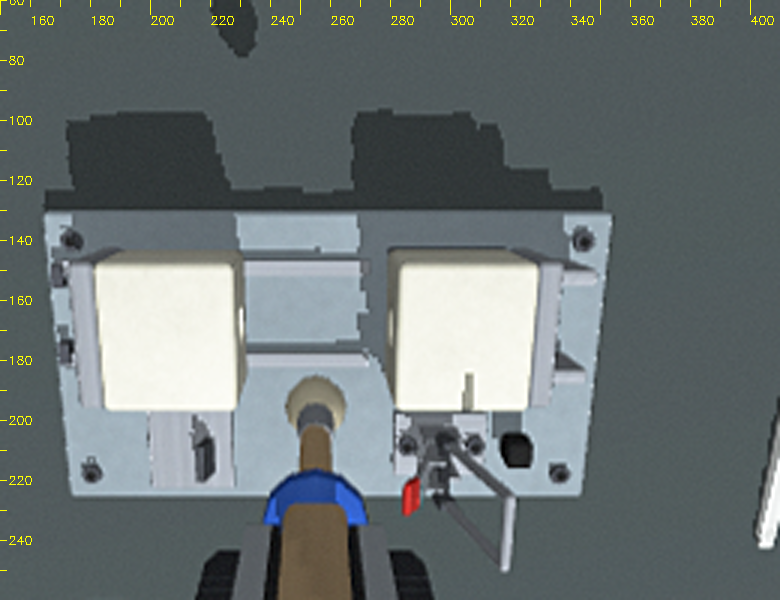

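```bash
python3 - <<'E'
from h import *
crop("w10",255,130,80,70,10,"w10c"); crop("w10",265,190,70,70,10,"w10d")
E
```

```text
(no output)
```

View pics/w10c.png

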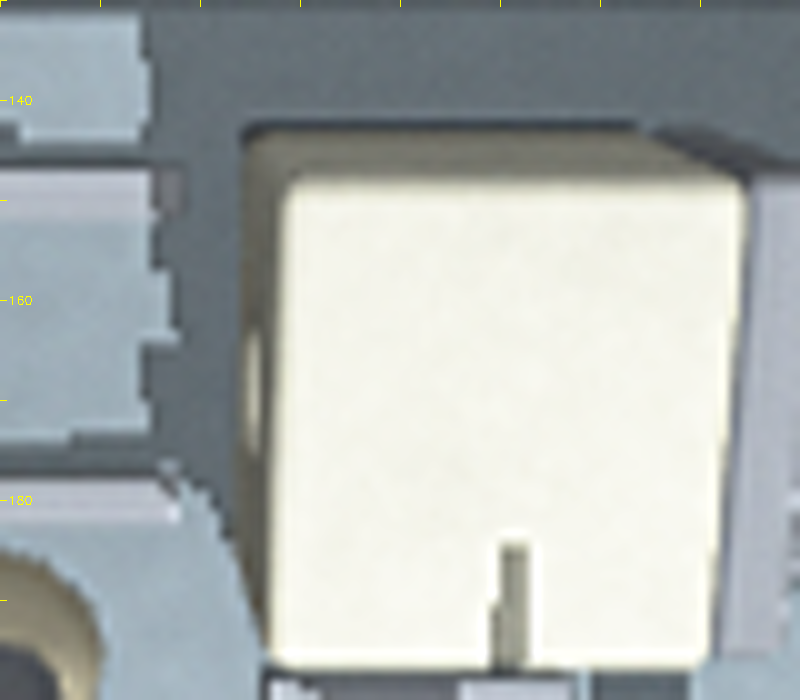

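View pics/w10d.png

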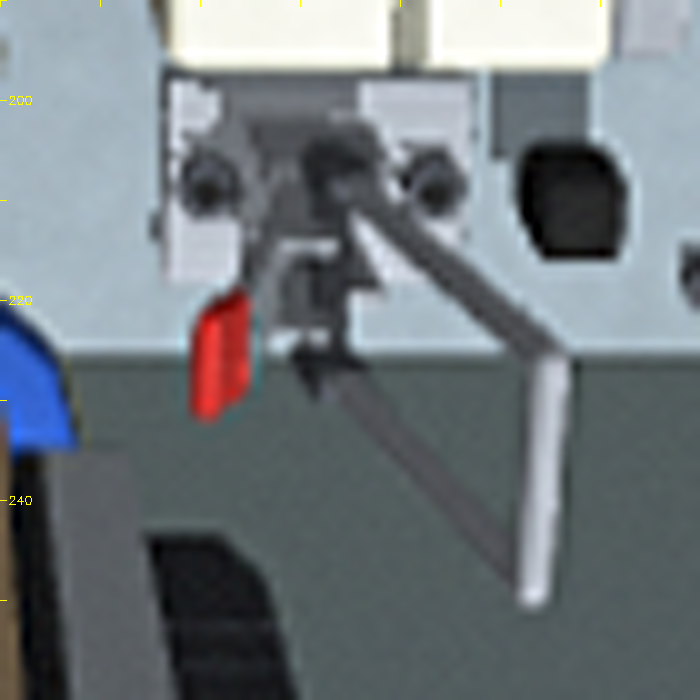

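```bash
python3 - <<'E'
from h import *
from fit import W
w=load("w10");p=[.483,-.186,-.13]
c,s=np.cos(p[2]),np.sin(p[2])
def C(X): d=np.array(X)-[p[0],p[1],0];return np.array([c*d[0]+s*d[1],-s*d[0]+c*d[1],d[2]])*1000
for n,u,v,z in [("top-back",283.5,150,.08),("top-front",281.8,194,.08),("bot-back",279.2,144,.022),("bot mid",279.3,170,.024),("frontcornertop",282,196.5,.08),("rightback",329.5,148,.08),("rightfront",325.5,196,.08),
  ("sl right",231.5,150,.08),("sl rf",229,196,.08)]: print(n,C(atz(w,u,v,z)))
print("tool",C(st()["tool_pos"]))
for (x,y) in [(34,31),(34,-31),(-34,-31),(-34,31)]: print(proj(w,W(p,(x/1e3,y/1e3,.08))))
for (x,y) in [(52,206),(52,-84),(-105,-84),(-105,206)]: print(proj(w,W(p,(x/1e3,y/1e3,.014))))
E
```

```text
top-back [31.159  29.7171 80.    ]
top-front [-28.6098  30.0797  80.    ]
bot-back [32.7304 30.1648 22.    ]
bot mid [-6.667  29.0864 24.    ]
frontcornertop [-32.1936  29.6942  80.    ]
rightback [ 33.7209 -29.925   80.    ]
rightfront [-31.49   -29.9863  80.    ]
sl right [31.1753 97.3855 80.    ]
sl rf [-31.4572 102.457   80.    ]
tool [ -1.6759  66.8595 295.9386]
[282.5836 147.7942]
[330.3465 147.7826]
[326.09  197.744]
[281.0096 197.7547]
[163.0436 130.558 ]
[354.4265 130.511 ]
[343.9103 226.0039]
[172.6796 226.0437]
```

>>> play_rows([
  [0,3.5,0.4],
  [0,3.5,0.4],
  [0,2.7,0.4],
  [0,0,0],
  [0,0,0],
  [0,0,0],
  [0,0,0],
  [0,0,0],
], yaw=[0,0,0,0,0,0,0,0], grip=[1,1,1,1,1,1,1,1])

```text
time: 10.6
tool_pos: [0.4893, -0.1328, 0.2011]
tool_rot: [0.045, -0.047, -0.705, 0.706]
contact_force: [-0.3, -0.0, -1.4]
gripper_width: 0.155
```

```bash
cat >> h.py <<'E'
PC=[.483,-.186,-.13]
def Cf(X):
    c,s=np.cos(PC[2]),np.sin(PC[2]);d=np.array(X)-[PC[0],PC[1],0];return np.array([c*d[0]+s*d[1],-s*d[0]+c*d[1],d[2]])*1000
E
python3 - <<'E'
from h import *
s=st();print(Cf(s["tool_pos"]),s["contact_force"])
grab("wrist","w11");crop("w11",180,60,200,190,4,"w11b") 
E
```

```text
[ -0.6842  53.6122 201.0582] [-0.3474 -0.0085 -1.3717]
```

View pics/w11b.png

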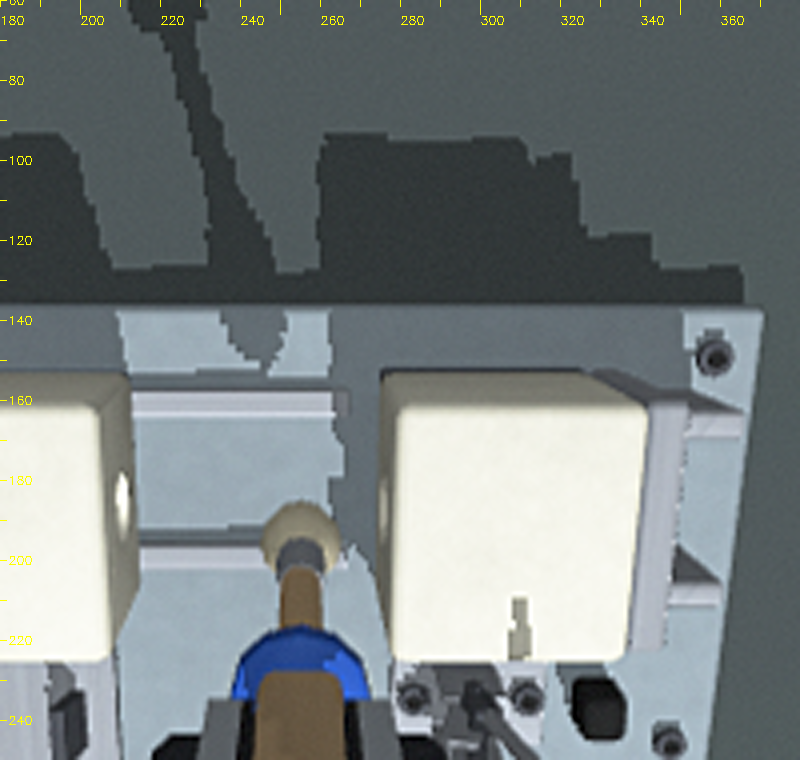

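```bash
python3 - <<'E'
from h import *
w=load("w11")
print(Cf(atz(w,255.5,195,.079)))
for u,v in [(278.8,165),(278,200),(277,220)]: print(Cf(atz(w,u,v,.08)))
print(Cf(atz(w,275,160,.022)))
E
```

```text
[-0.0346 53.1955 79.    ]
[30.4392 30.7792 80.    ]
[-4.9854 30.6133 80.    ]
[-26.5717  31.0702  80.    ]
[25.9061 29.9352 22.    ]
```

>>> play_rows([
  [0,0.2,0.5],
  [0,0,0.5],
  [0,0,0.4],
  [0,0,0.2],
  [0,0,0],
  [0,0,0],
  [0,0,0],
], yaw=[0,0,0,0,0,0,0], grip=[1,1,1,1,1,1,1])

```text
time: 11.35
tool_pos: [0.4863, -0.1483, 0.1972]
tool_rot: [-0.046, 0.046, 0.706, -0.705]
contact_force: [-0.6, 1.4, -0.4]
gripper_width: 0.156
```

```bash
python3 - <<'E'
from h import *
F=[]
for i in range(4):
    s=st();F.append(s["contact_force"]);print(Cf(s["tool_pos"]));f=cams.grab_frame("wrist")
print(np.mean(F,0))
grab("wrist","w12");crop("w12",220,140,90,90,8,"w12b") 
E
```

```text
[ -1.5938  37.8311 197.1962]
[ -1.5853  37.8186 197.2262]
[ -1.5798  37.845  197.2352]
[ -1.5711  37.8198 197.2612]
[ 0.0549  1.6697 -0.2839]
```

View pics/w12b.png

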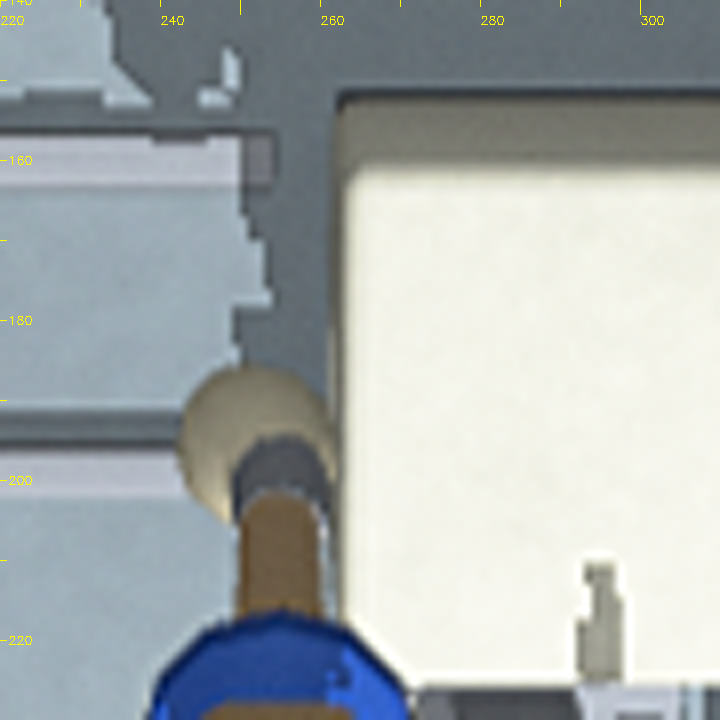

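>>> play_rows([
  [0,0.4,0],
  [0,0.4,0],
  [0,0.4,0],
  [0,0.4,0],
  [0,0.4,0],
  [0,0.2,0],
  [0,0,0],
  [0,0,0],
  [0,0,0],
  [0,0,0],
], yaw=[0,0,0,0,0,0,0,0,0,0], grip=[1,1,1,1,1,1,1,1,1,1])

```text
time: 12.6
tool_pos: [0.4863, -0.1485, 0.1753]
tool_rot: [0.046, -0.046, -0.706, 0.706]
contact_force: [0.3, 2.7, -1.4]
gripper_width: 0.156
```

```bash
python3 - <<'E'
from h import *
F=[]
for i in range(4):
    s=st();F.append(s["contact_force"]);print(Cf(s["tool_pos"]));f=cams.grab_frame("wrist")
print(np.mean(F,0))
grab("wrist","w13");crop("w13",220,140,90,90,8,"w13b") 
E
```

```text
[ -1.6086  37.5901 175.2662]
[ -1.5775  37.6002 175.3231]
[ -1.5566  37.5984 175.3415]
[ -1.5556  37.611  175.3429]
[-0.1565  1.2784 -1.1933]
```

View pics/w13b.png

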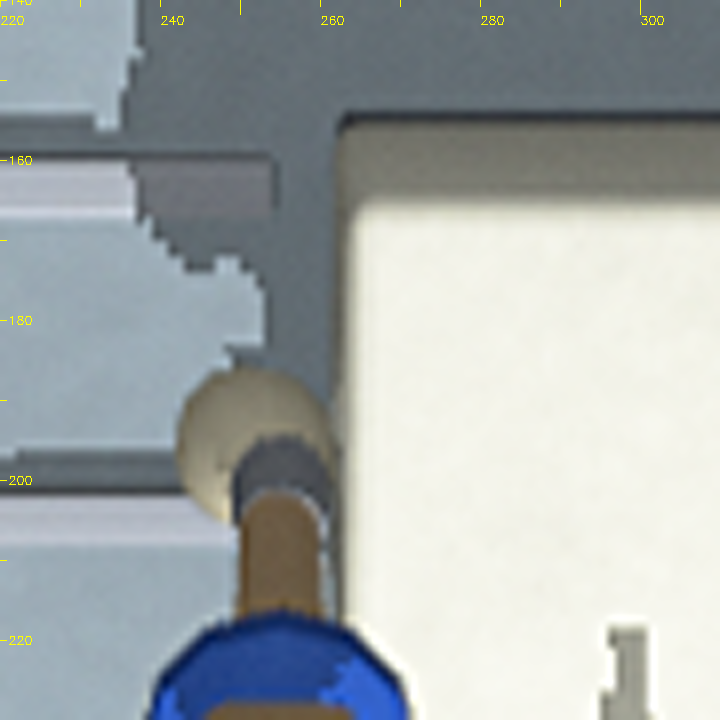

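>>> play_rows([
  [0,0,-0.6],
  [0,0,-1.0],
  [0,-3,0],
  [0,-3.5,0],
  [0,-3.5,0],
  [0,-2.5,0],
  [0,0,0],
  [0,0,0],
], yaw=[0,0,0,0,0,0,6.7,0], grip=[1,1,1,1,1,1,1,1])

```text
time: 13.65
tool_pos: [0.489, -0.1323, 0.3018]
tool_rot: [0.086, -0.088, -0.701, 0.702]
contact_force: [-0.4, 0.3, -1.1]
gripper_width: 0.153
```

```bash
python3 - <<'E'
from h import *
to([0.347,0.05,0.30]);to([0.347,.3227,.29])
E
```

```text
t 13.65 pos [ 0.489  -0.1323  0.3018] toolx [-0.9698  0.244  -0.0028] toolz [-0.244  -0.9698  0.0008] J [-0.4111 -0.2656  1.8092 -0.0003  1.5951  1.4062] F [-0.3759  0.3438 -1.0613] w 0.153
shift cm [ 18.2183   0.1227 -14.2165] rows 4.621810341484908
t 13.65 pos [ 0.489  -0.1323  0.3018] toolx [-0.9698  0.244  -0.0028] toolz [-0.244  -0.9698  0.0008] J [-0.4111 -0.2656  1.8092 -0.0003  1.5951  1.4062] F [-0.3759  0.3438 -1.0613] w 0.153
shift cm [ 24.8751   1.0835 -40.663 ] rows 9.53608230796012
```

>>> play_rows([
  [2.5,0.1,-4.07],
  [2.5,0.1,-4.07],
  [2.5,0.1,-4.07],
  [2.5,0.1,-4.07],
  [2.5,0.1,-4.07],
  [2.5,0.1,-4.07],
  [2.5,0.1,-4.07],
  [2.5,0.1,-4.07],
  [2.5,0.1,-4.07],
  [2.4,0.1,-4.0],
  [0,0,0],
  [0,0,0],
], yaw=[0,0,0,0,0,0,0,0,0,0,0,0], grip=[1,1,1,1,1,1,1,1,1,1,1,1])

```text
time: 14.85
tool_pos: [0.3453, 0.3229, 0.2891]
tool_rot: [0.086, -0.085, -0.701, 0.703]
contact_force: [1.0, 0.1, -1.0]
gripper_width: 0.154
```

```bash
python3 - <<'E'
from h import *
to([0.347,.3227,.1744])
E
```

```text
t 14.85 pos [0.3453 0.3229 0.2891] toolx [-0.9708  0.24    0.0011] toolz [-0.2399 -0.9708  0.0021] J [ 0.5948 -0.3455  1.8932 -0.0007  1.5962  2.4079] F [ 0.9798  0.128  -1.0386] w 0.154
shift cm [-0.1867 11.4698 -0.0435] rows 2.2942794682212684
```

Down to collar height 12 mm above the prongs, then check the alignment before entering.

>>> play_rows([
  [-0.1,4,0],
  [0,4,0],
  [0,3.4,0],
  [0,0,0],
  [0,0,0],
  [0,0,0],
  [0,0,0],
  [0,0,0],
], yaw=[0,0,0,0,0,0,0,0], grip=[1,1,1,1,1,1,1,1])

```text
time: 15.65
tool_pos: [0.3483, 0.3225, 0.1783]
tool_rot: [-0.086, 0.088, 0.702, -0.701]
contact_force: [-0.8, 0.4, -1.2]
gripper_width: 0.153
```

```bash
python3 - <<'E'
from h import *
to([0.4172,.3227,.1744])
grab("wrist","w14");crop("w14",190,110,130,130,5,"w14b");grab("scene","s14");crop("s14",120,200,100,110,6,"s14b") 
E
```

```text
t 15.65 pos [0.3483 0.3225 0.1783] toolx [-0.9696  0.2446 -0.0023] toolz [-0.2446 -0.9696 -0.0025] J [ 0.5901 -0.2744  2.0223 -0.      1.3903  2.408 ] F [-0.7534  0.3996 -1.1887] w 0.153
shift cm [-6.6743  0.4119 -1.7003] rows 1.3799584702507872
```

View pics/w14b.png

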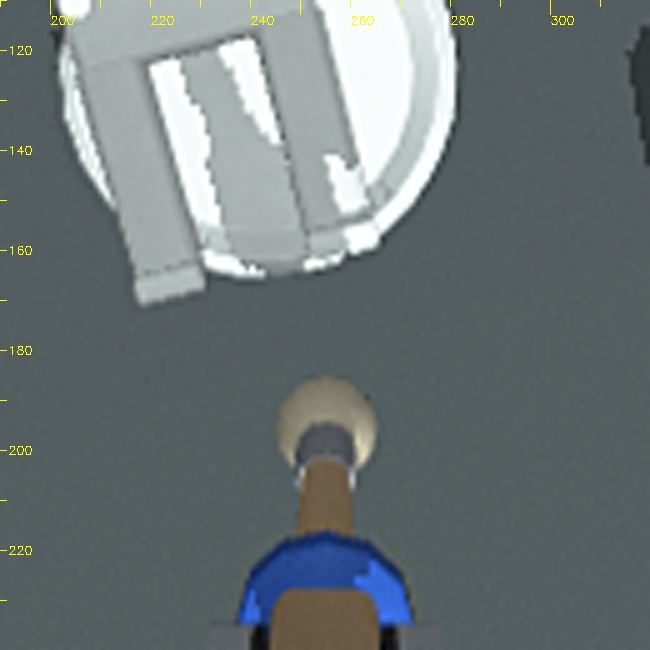

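View pics/s14b.png

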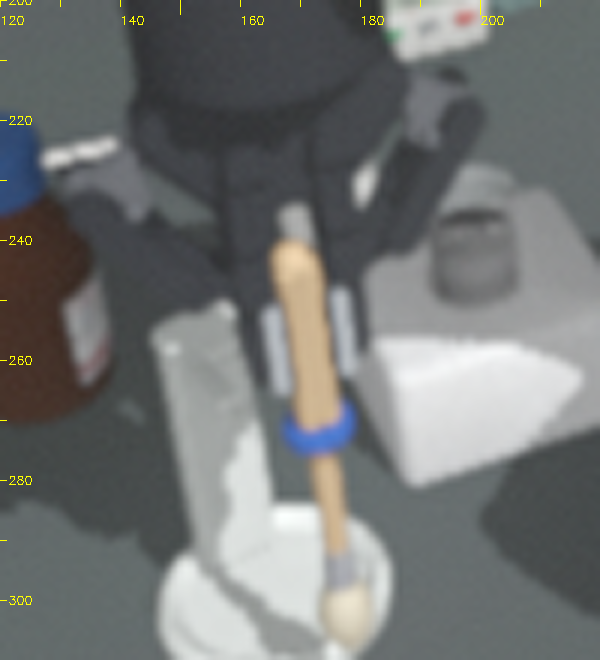

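```bash
python3 - <<'E'
from h import *
w=load("w14")
print(atz(w,230.5,165,.127),atz(w,250.5,160,.127),atz(w,220,122,.125),atz(w,240.5,117,.125))
E
```

```text
[0.3949 0.329  0.127 ] [0.3949 0.3146 0.127 ] [0.4244 0.3282 0.125 ] [0.4242 0.314  0.125 ]
```

>>> play_rows([
  [-1.7,0,-0.43],
  [-1.7,0,-0.43],
  [-1.7,0,-0.43],
  [-1.6,0,-0.41],
  [0,0,0],
  [0,0,0],
  [0,0,0],
  [0,0,0],
], yaw=[0,0,0,0,0,0,0,0], grip=[1,1,1,1,1,1,1,1])

```text
time: 16.55
tool_pos: [0.4158, 0.3222, 0.1763]
tool_rot: [-0.087, 0.087, 0.702, -0.702]
contact_force: [0.5, -0.1, -0.7]
gripper_width: 0.15
```

```bash
python3 - <<'E'
from h import *
to([0.4172,.3227,.1624])
grab("scene","s15");crop("s15",120,200,100,110,6,"s15b") 
E
```

```text
t 16.55 pos [0.4158 0.3222 0.1763] toolx [-0.9698  0.244   0.0002] toolz [-0.244  -0.9698  0.    ] J [ 0.5177 -0.1357  1.9078  0.0001  1.3697  2.3349] F [ 0.5058 -0.0641 -0.6998] w 0.15
shift cm [-0.1264  1.3887 -0.0835] rows 0.279387109196069
```

View pics/s15b.png

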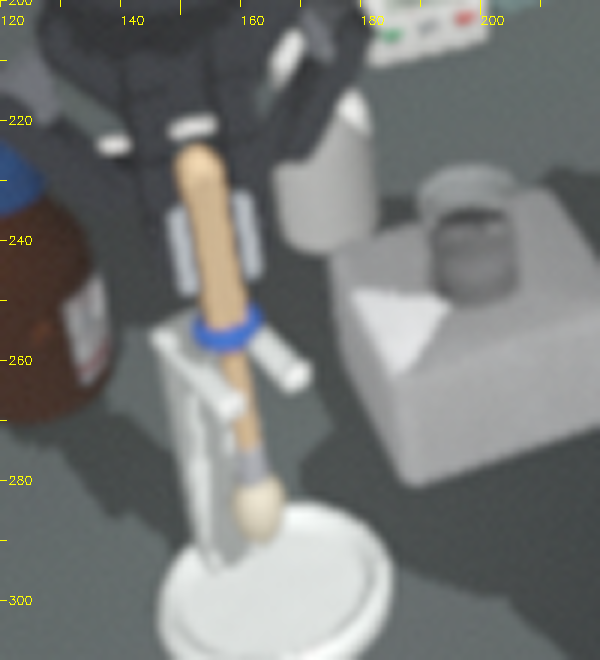

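>>> play_rows([
  [-0.1,0.6,-0.05],
  [0,0.7,0],
  [0,0,0],
  [0,0,0],
  [0,0,0],
  [0,0,0],
  [0,0,0],
], yaw=[0,0,0,0,0,0,0], grip=[1,1,1,1,1,1,1])

```text
time: 17.3
tool_pos: [0.4175, 0.3223, 0.1632]
tool_rot: [0.087, -0.087, -0.702, 0.702]
contact_force: [0.5, 0.5, -0.5]
gripper_width: 0.154
```

```bash
python3 - <<'E'
from h import *
to([0.4172,.3227,.1624])
E
```

```text
t 17.3 pos [0.4175 0.3223 0.1632] toolx [-0.9696  0.2446  0.0001] toolz [-0.2446 -0.9696  0.0001] J [ 0.5163 -0.1195  1.9158 -0.      1.3454  2.3342] F [ 0.54    0.5308 -0.4577] w 0.154
shift cm [ 0.04    0.0813 -0.0305] rows 0.019113747512553632
```

>>> play_rows([
  [0,0,0],
  [0,0,0],
  [0,0,0],
  [0,0,0],
  [0,0,0],
  [0,-2,0],
  [0,-4.5,0],
  [0,-4.5,0],
  [0,-3,0],
  [0,0,0],
], yaw=[0,0,0,0,0,0,0,0,0,0], grip=[0.3,0,0,0,0,0,0,0,0,0])

```text
time: 18.3
tool_pos: [0.4196, 0.3236, 0.3101]
tool_rot: [-0.084, 0.09, 0.704, -0.699]
contact_force: [0.5, -0.4, 0.2]
gripper_width: 0.5
```

```bash
python3 - <<'E'
from h import *
to([0.4172,.3227,.30])
grab("scene","s16");crop("s16",120,200,100,110,6,"s16b");grab("wrist","w16") 
E
```

```text
t 18.3 pos [0.4196 0.3236 0.3101] toolx [-0.9696  0.2446 -0.008 ] toolz [-0.2445 -0.9696 -0.0077] J [ 0.5164 -0.2151  1.7536  0.      1.592   2.3342] F [ 0.5357 -0.358   0.2155] w 0.5
shift cm [0.2195 1.0084 0.1489] rows 0.20853279202739503
```

View pics/s16b.png

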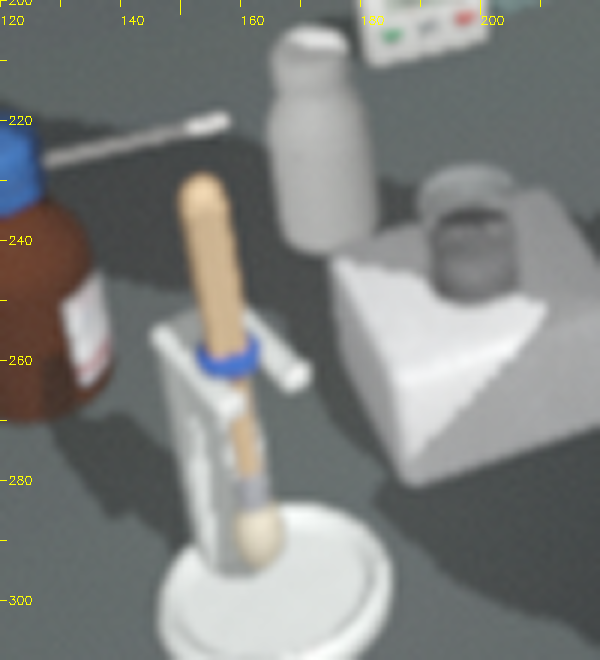

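View pics/w16.png

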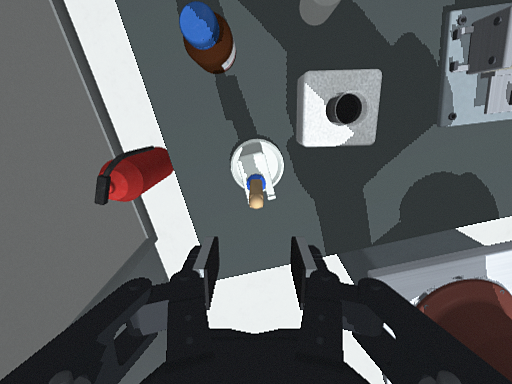

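```bash
python3 - <<'E'
from h import *
w=load("w10");w1=load("w1");t=load("t1")
crop("w10",155,125,90,100,8,"w10e")
for u,v in [(173,150),(175,190)]: print(Cf(atz(w,u,v,.076)))
E
```

```text
[ 30.6831 174.7301  76.    ]
[-24.017  177.0406  76.    ]
```

View pics/w10e.png

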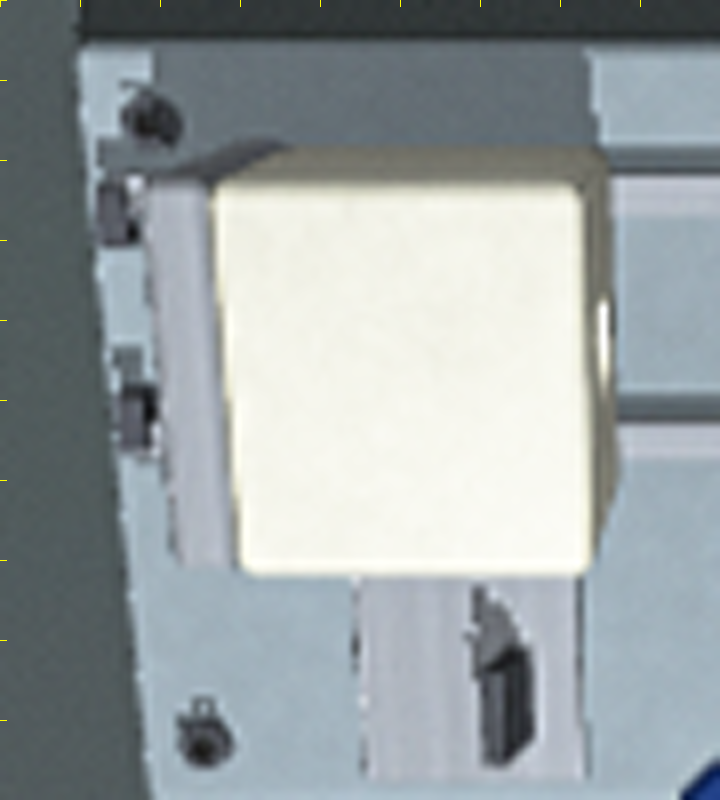

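```bash
python3 - <<'E'
from h import *
from fit import W
w=load("w10")
for u,v in [(228,150),(228.7,195)]: print(Cf(atz(w,u,v,.08)))
X=W(PC,(0,.210,.25));print(X);to(X)
E
```

```text
[ 31.1764 101.9401  80.    ]
[-30.0227 102.8266  80.    ]
[0.5102 0.0222 0.25  ]
t 18.4 pos [0.4178 0.3225 0.304 ] toolx [-0.9696  0.2446 -0.0012] toolz [-0.2446 -0.9696 -0.0012] J [ 0.5163 -0.2121  1.761  -0.      1.591   2.3342] F [ 0.4891 -0.7123 -0.3714] w 0.503
shift cm [-16.2998   5.3932  26.8602] rows 6.375704217529309
```

>>> play_rows([
  [-2.33,0,3.84],
  [-2.33,0,3.84],
  [-2.33,0,3.84],
  [-2.33,0,3.84],
  [-2.33,0,3.84],
  [-2.33,0,3.84],
  [-2.33,0,3.84],
  [0,4,0],
  [0,4,0],
  [0,0,0],
  [0,0,0],
], yaw=[0,0,0,0,0,0,0,-6.7,0,0,0], grip=[1,1,1,1,1,1,1,1,1,1,1])

```text
time: 19.5
tool_pos: [0.5088, 0.022, 0.2215]
tool_rot: [-0.048, 0.044, 0.706, -0.706]
contact_force: [0.7, 0.3, 0.1]
gripper_width: -0.001
```

```bash
python3 - <<'E'
from h import *
s=st();print(Cf(s["tool_pos"]),s["gripper_width"],s["joint_pos"])
grab("wrist","w17")
im=cv2.imread("pics/w17.png"); cv2.imwrite("pics/w17b.png",cv2.resize(im,(800,600),interpolation=cv2.INTER_CUBIC))
E
```

```text
[ -1.3732 209.5843 221.5429] -0.0010138382007530437 [-0.103  -0.2126  1.8979 -0.      1.4606  1.598 ]
```

View pics/w17b.png

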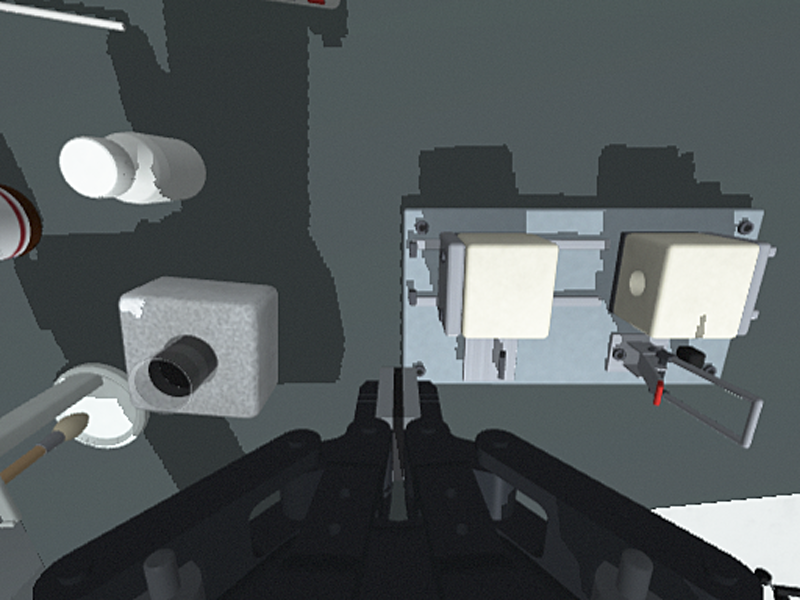

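```bash
python3 - <<'E'
from h import *
a,b,c=load("w1"),load("w10"),load("w17")
for n,o in [("bar back",[(a,288.8,152.5),(b,319.9,225.5),(c,485.1,257.3)]),("bar front",[(a,284.3,177.5),(b,318.3,250),(c,477.4,283.5)]),("tab",[(a,259.8,157.5),(b,287,226),(c,421,251.5)])]:
    X,e=tri(o);print(n,X,Cf(X),np.array(e)*1e3)
crop("w17",365,200,140,90,5,"w17c")
E
```

```text
bar back [ 0.4267 -0.1918  0.1269] [-55.0992 -13.0947 126.8791] [1.3066 0.1229 1.302 ]
bar front [ 0.3935 -0.1884  0.1256] [-88.3994 -13.9747 125.5757] [0.4225 0.9587 1.369 ]
tab [ 0.4142 -0.1546  0.0871] [-72.3331  22.1839  87.1355] [0.5586 0.6446 0.2894]
```

View pics/w17c.png

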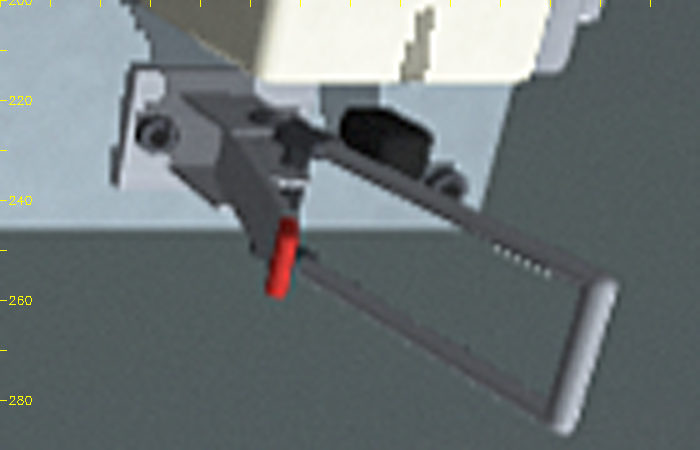

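>>> play_rows([
  [-0.1,4,0],
  [0,4,0],
  [0,4,0],
  [0,2.5,0],
  [0,1,0],
  [0,0,0],
  [0,0,0],
  [0,0,0],
  [0,0,0],
], yaw=[0,0,0,0,0,0,0,0,0], grip=[1,1,1,1,1,1,1,1,1])

```text
time: 20.45
tool_pos: [0.5123, 0.0216, 0.0703]
tool_rot: [0.045, -0.047, -0.706, 0.706]
contact_force: [-0.1, -0.0, 0.6]
gripper_width: -0.001
```

```bash
python3 - <<'E'
from h import *
s=st();print(Cf(s["tool_pos"]),s["gripper_width"],s["contact_force"])
grab("wrist","w18")
im=cv2.imread("pics/w18.png"); cv2.imwrite("pics/w18b.png",cv2.resize(im,(800,600),interpolation=cv2.INTER_CUBIC))
grab("scene","s18");crop("s18",200,150,160,120,5,"s18b")
E
```

```text
[  2.1819 209.6622  70.2822] -0.0012313722575489942 [-0.1183 -0.0477  0.5837]
```

View pics/w18b.png

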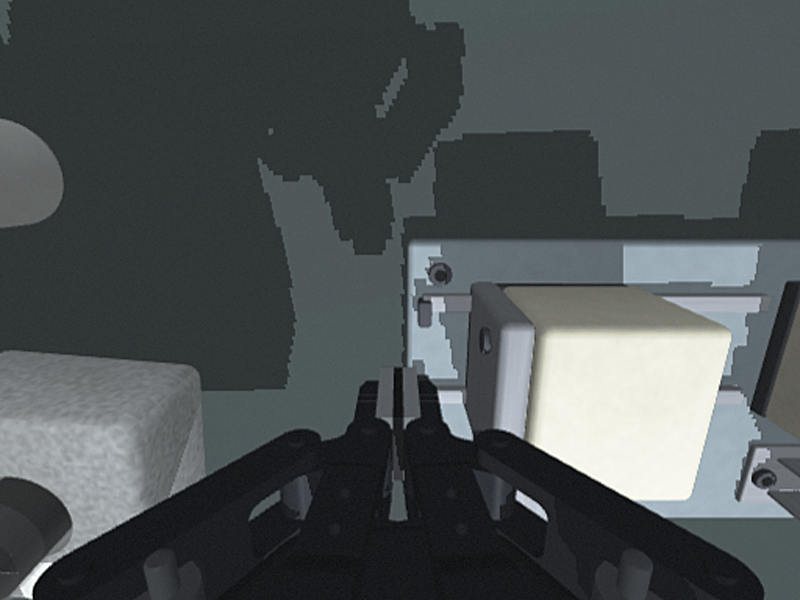

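View pics/s18b.png

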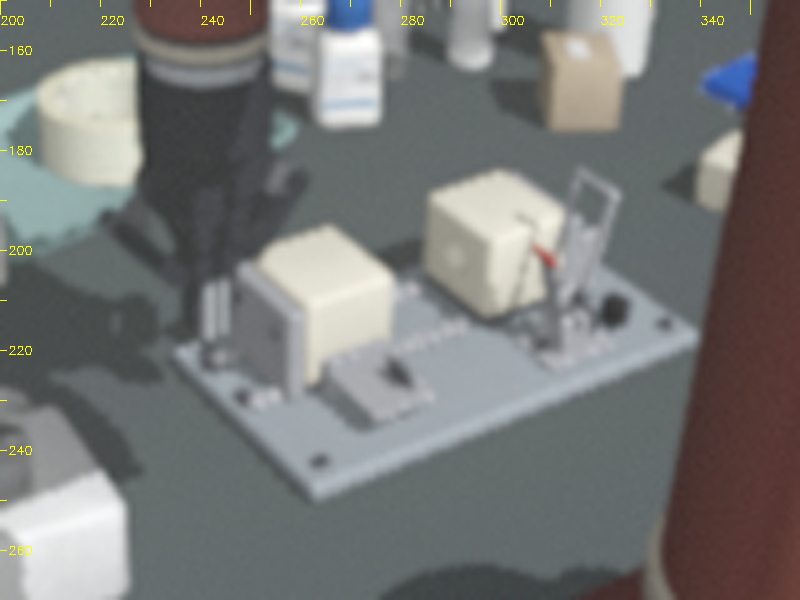

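>>> play_rows([
  [0,-0.8,0],
  [0,0,0.6],
  [0,0,0.8],
  [0,0,1],
  [0,0,1],
  [0,0,1],
  [0,0,1],
  [0,0,0],
  [0,0,0],
], yaw=[0,0,0,0,0,0,0,0,0], grip=[1,1,1,1,1,1,1,1,1])

```text
time: 21.45
tool_pos: [0.5036, -0.0325, 0.076]
tool_rot: [0.047, -0.046, -0.705, 0.706]
contact_force: [-0.3, 0.4, -0.1]
gripper_width: -0.002
```

```bash
python3 - <<'E'
from h import *
s=st();print(Cf(s["tool_pos"]),s["gripper_width"],s["contact_force"])
grab("wrist","w19")
grab("scene","s19");crop("s19",200,150,160,120,5,"s19b")
E
```

```text
[  0.4838 154.9174  75.9809] -0.002067994758997627 [-0.3062  0.3724 -0.0806]
```

View pics/w19.png

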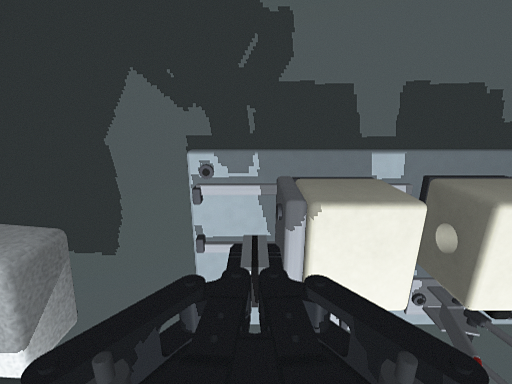

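View pics/s19b.png

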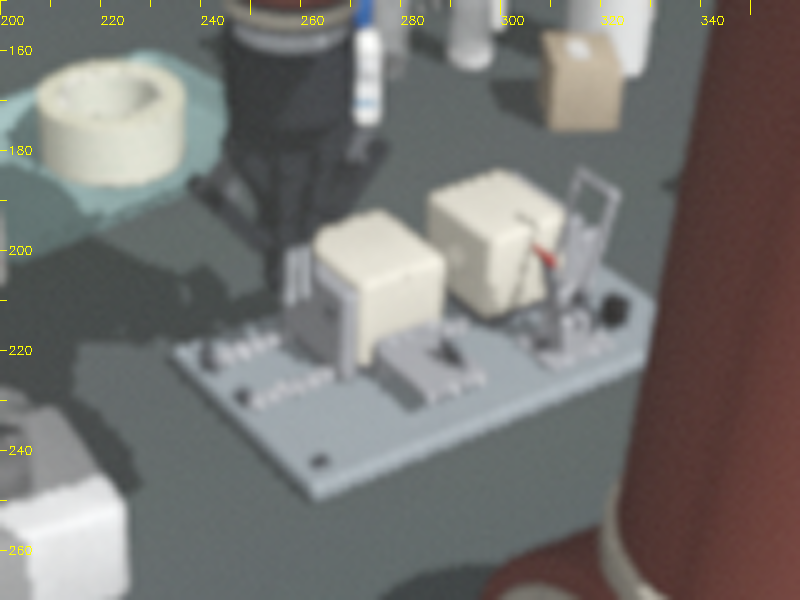

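>>> play_rows([
  [0,0,1],
  [0,0,1],
  [0,0,0.7],
  [0,0,0.5],
  [0,0,0.3],
  [0,0,0],
  [0,0,0],
], yaw=[0,0,0,0,0,0,0], grip=[1,1,1,1,1,1,1])

```text
time: 22.25
tool_pos: [0.4996, -0.0669, 0.0765]
tool_rot: [0.046, -0.046, -0.705, 0.706]
contact_force: [-1.0, -0.1, 0.5]
gripper_width: 0.001
```

```bash
python3 - <<'E'
from h import *
s=st();print(Cf(s["tool_pos"]),s["gripper_width"],s["contact_force"])
grab("wrist","w20")
grab("scene","s20");crop("s20",200,150,160,120,5,"s20b")
E
```

```text
[  1.002  120.2219  76.5073] 0.0006808832344812329 [-0.9537 -0.0849  0.5261]
```

View pics/w20.png

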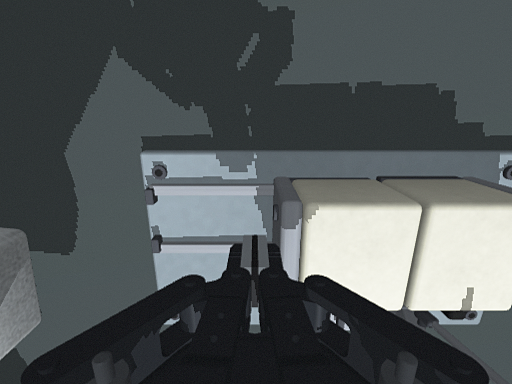

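View pics/s20b.png

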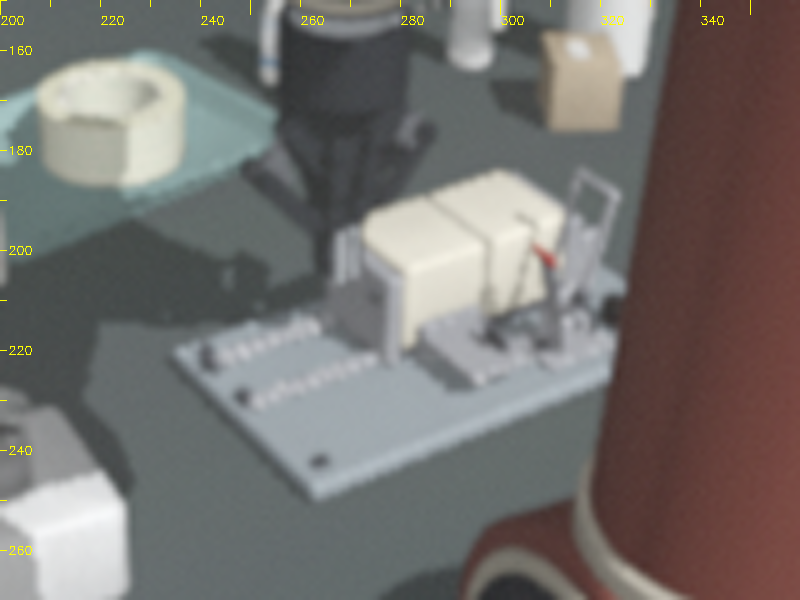

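>>> play_rows([
  [0,0,0.2],
  [0,0,0.2],
  [0,0,0.2],
  [0,0,0],
  [0,0,0],
], yaw=[0,0,0,0,0], grip=[1,1,1,1,1])

```text
time: 22.85
tool_pos: [0.499, -0.0702, 0.0764]
tool_rot: [-0.046, 0.046, 0.708, -0.704]
contact_force: [2.7, 9.8, 1.2]
gripper_width: -0.004
```

```bash
python3 - <<'E'
from h import *
s=st();print(Cf(s["tool_pos"]),s["gripper_width"],s["contact_force"])
grab("wrist","w21");crop("w21",320,160,170,160,4,"w21b")
E
```

```text
[  0.8847 116.9301  76.4139] -0.0038186869238635026 [2.6684 9.788  1.1673]
```

View pics/w21b.png

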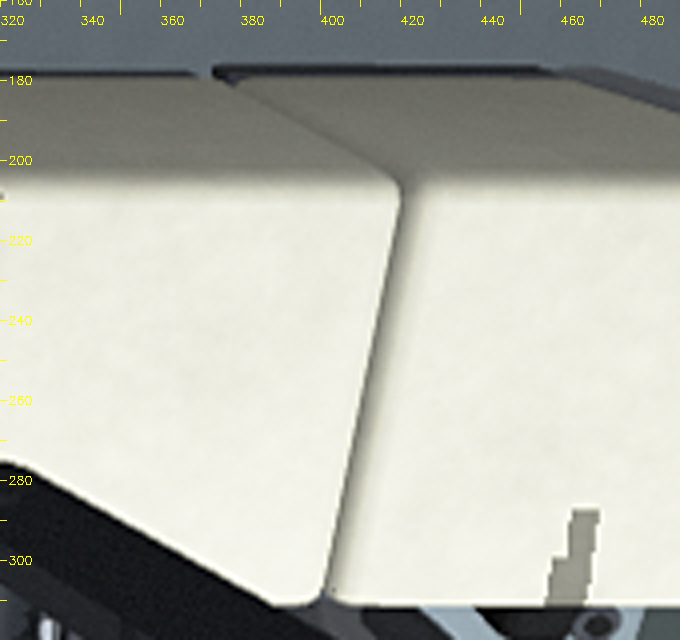

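```bash
python3 - <<'E'
from h import *
from fit import W
X=W(PC,(-.072,-.050,.25));print(X);to(X)
E
```

```text
[ 0.4051 -0.2262  0.25  ]
t 22.9 pos [ 0.499  -0.0702  0.0764] toolx [-0.9915  0.1301 -0.0004] toolz [-0.1301 -0.9915 -0.0056] J [-0.2905 -0.0717  2.0288  0.006   1.1851  1.4085] F [ 1.92   11.2923  0.4165] w -0.0
shift cm [  7.2742 -17.455   16.5983] rows 5.032282130697945
```

>>> play_rows([
  [0,0,-0.8],
  [0,0,-1.2],
  [0,-4.5,0],
  [0,-4.5,0],
  [0,-4.5,0],
  [0,-4,0],
  [1.46,0,3.7],
  [1.46,0,3.7],
  [1.46,0,3.7],
  [1.46,0,3.7],
  [1.46,0,3.7],
  [0,0,0],
], yaw=[0,0,0,0,0,0,0,0,0,0,0,0], grip=[1,1,1,1,1,1,1,1,1,1,1,1])

```text
time: 24.1
tool_pos: [0.4031, -0.2294, 0.2513]
tool_rot: [0.048, -0.048, -0.705, 0.706]
contact_force: [-0.1, 1.2, -0.4]
gripper_width: 0.003
```

```bash
python3 - <<'E'
from h import *
s=st();print(Cf(s["tool_pos"]),s["gripper_width"],s["contact_force"])
grab("wrist","w22");crop("w22",160,60,190,145,4,"w22b");grab("scene","s22");crop("s22",220,120,140,120,5,"s22b")
grab("top","t22");crop("t22",240,170,110,75,7,"t22b")
E
```

```text
[-73.591  -53.4357 251.3082] 0.0025402907997534407 [-0.1015  1.1609 -0.3803]
```

View pics/w22b.png

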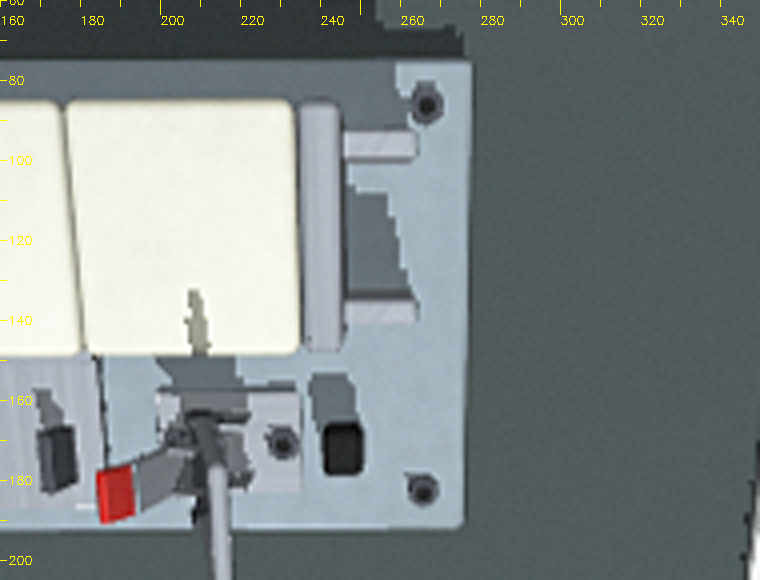

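View pics/s22b.png

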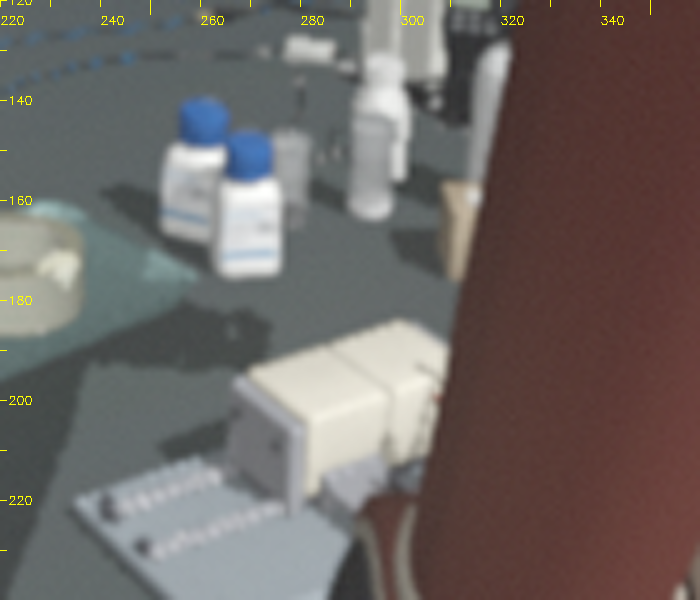

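```bash
python3 - <<'E'
from h import *
a,b,c,d=load("w1"),load("w10"),load("w17"),load("w22")
X,e=tri([(a,259.8,157.5),(b,287,226),(c,421,251.5),(d,188.5,184)]);print("tab",Cf(X),np.array(e)*1e3)
print("bolts",Cf(atz(d,202.5,169,.02)),Cf(atz(d,230.5,170.5,.02)), Cf(atz(b,285.8,208.5,.02)),Cf(atz(b,308,208,.02)))
print("hook top",Cf(atz(d,173,168,.048)),Cf(atz(d,175,181,.048)))
print("black stop",Cf(atz(d,245,171,.03)))
X,e=tri([(a,259.8,157.5),(b,287,226),(c,421,251.5)])
print("block seam",Cf(atz(d,176.5,90,.08)),Cf(atz(d,180.5,145,.08)))
crop("w22",165,140,80,65,10,"w22c")
E
```

```text
tab [-72.154   22.4311  87.7181] [0.6099 0.5972 0.4488 0.3266]
bolts [-68.306  18.88   20.   ] [-70.6752 -19.9333  20.    ] [-71.3264  16.2901  20.    ] [-70.4684 -19.9271  20.    ]
hook top [-61.2103  51.0228  48.    ] [-78.3227  50.1067  48.    ]
black stop [-69.4425 -40.4462  30.    ]
block seam [28.8455 29.16   80.    ] [-28.8093  30.0875  80.    ]
```

View pics/w22c.png

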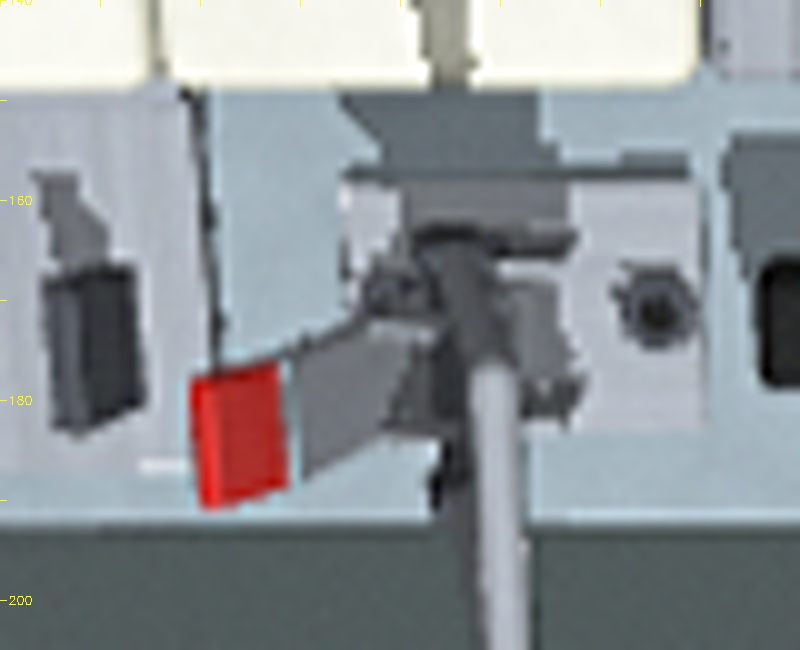

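>>> play_rows([
  [0,0,-1],
  [0,0,0],
  [0,0,0],
  [0,0,0],
  [0,0,0],
  [0,0,0],
  [0,0,0],
  [0,0,0],
  [0,0,0],
  [0,0,0],
  [0,0,0],
  [0,0,0],
], yaw=[-8.2,-8.2,-8.2,-8.2,-8.2,-8.2,-8.2,-8.2,-8.2,-8.2,-8,0], grip=[1,1,1,1,1,1,1,1,1,1,1,1])

```text
time: 25.45
tool_pos: [0.4068, -0.2154, 0.2512]
tool_rot: [0.467, -0.467, 0.531, -0.531]
contact_force: [-0.2, 0.1, 0.3]
gripper_width: -0.001
```

```bash
python3 - <<'E'
from h import *
from fit import W
s=st();print(Cf(s["tool_pos"]))
to(W(PC,(-.072,.06,.25)))
E
```

```text
[-71.7286 -38.9906 251.2003]
t 25.45 pos [ 0.4068 -0.2154  0.2512] toolx [-0.1275 -0.9918 -0.0002] toolz [ 0.9918 -0.1275 -0.0002] J [-0.6488 -0.3642  1.9696  0.0001  1.5365 -0.521 ] F [-0.176   0.115   0.3396] w -0.001
shift cm [-9.8991  0.1222 -0.0055] rows 1.9799657587973816
```

>>> play_rows([
  [-5,0,0],
  [-4.9,0,0],
  [0,4,0],
  [0,4,0],
  [0,4,0],
  [0,3.5,0],
  [0,0,0],
  [0,0,0],
  [0,0,0],
  [0,0,0],
], yaw=[0,0,0,0,0,0,0,0,0,0], grip=[1,1,1,1,1,1,1,1,1,1])

```text
time: 26.45
tool_pos: [0.4207, -0.1193, 0.099]
tool_rot: [-0.467, 0.466, -0.53, 0.533]
contact_force: [0.0, -0.7, -0.4]
gripper_width: 0.0
```

```bash
python3 - <<'E'
from h import *
s=st();print(Cf(s["tool_pos"]))
grab("wrist","w23")
E
```

```text
[-70.4054  58.1063  99.0067]
```

View pics/w23.png

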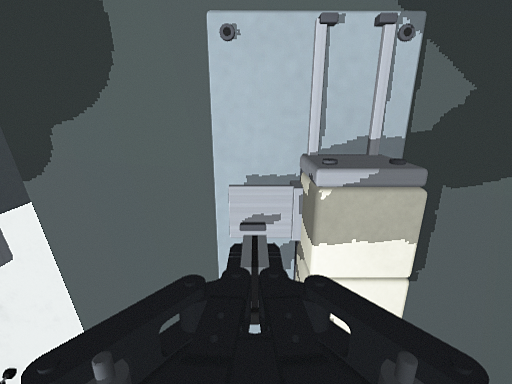

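>>> play_rows([
  [0,0.7,0],
  [0.8,0,0],
  [0.8,0,0],
  [0.6,0,0],
  [0.5,0,0],
  [0.4,0,0],
  [0.2,0,0],
  [0,0,0],
  [0,0,0],
  [0,0,0],
  [0,0,0],
], yaw=[0,0,0,0,0,0,0,0,0,0,0], grip=[1,1,1,1,1,1,1,1,1,1,1])

```text
time: 27.6
tool_pos: [0.4146, -0.1512, 0.0892]
tool_rot: [0.466, -0.467, 0.531, -0.531]
contact_force: [1.1, 0.2, -0.6]
gripper_width: 0.002
```

```bash
python3 - <<'E'
from h import *
s=st();print(Cf(s["tool_pos"]),s["contact_force"])
grab("scene","s24");crop("s24",220,120,140,120,5,"s24b");grab("top","t24");crop("t24",240,170,110,75,7,"t24b")
E
```

```text
[-72.2958  25.6783  89.2314] [ 1.1483  0.1665 -0.5986]
```

View pics/t24b.png

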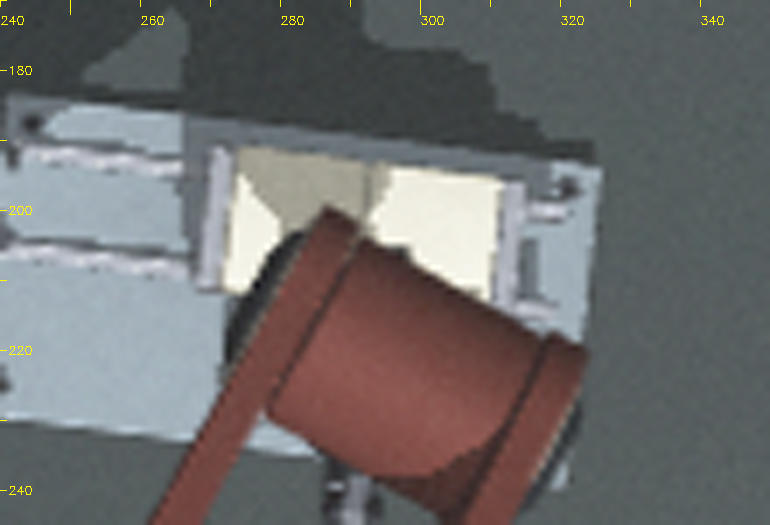

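View pics/s24b.png

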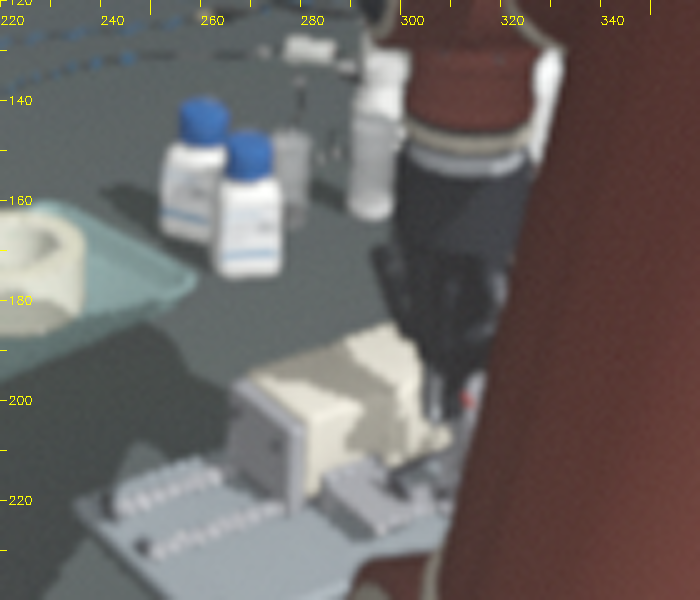

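```bash
python3 - <<'E'
from h import *
from fit import W
s=load("s24")
for th in (1.5,1.6,1.7,1.8,1.9):
    y=-.001-.054*np.cos(th)+.005*np.sin(th);z=.038+.054*np.sin(th)+.005*np.cos(th)
    print(th,y,z,proj(s,W(PC,(-.072,y,z))))
E
```

```text
1.5 0.0001676660429643156 0.09221841528495744 [314.0366 196.8798]
1.6 0.005574642219477122 0.09183097695273484 [312.6268 197.492 ]
1.7 0.010915926744220674 0.09090567729295568 [311.2123 198.255 ]
1.8 0.01613815126781768 0.0894517615939571 [309.8085 199.1614]
1.9 0.021189137049066255 0.08748375690080286 [308.4308 200.202 ]
```

>>> play_rows([
  [-1,0,0],
  [-1,0,0],
  [0,-4,0],
  [0,-4.5,0],
  [0,-4.5,0],
  [0,-2,0],
  [4.7,0,0],
  [4.7,0,0],
  [0,0,0],
  [0,0,0],
], yaw=[0,0,0,0,0,0,0,0,0,0], grip=[1,1,1,1,1,1,1,1,1,1])

```text
time: 28.7
tool_pos: [0.405, -0.2245, 0.2391]
tool_rot: [0.466, -0.466, 0.532, -0.531]
contact_force: [0.8, 0.9, -0.2]
gripper_width: 0.002
```

```bash
python3 - <<'E'
from h import *
from fit import W
s=st();print(Cf(s["tool_pos"]),s["contact_force"])
to(W(PC,(-.072,-.05,.121)))
grab("wrist","w25")
E
```

```text
[-72.3802 -48.3367 239.0665] [ 0.7986  0.9329 -0.1782]
t 28.7 pos [ 0.405  -0.2245  0.2391] toolx [-0.1312 -0.9914 -0.0009] toolz [ 0.9914 -0.1312 -0.0005] J [-0.6675 -0.3495  1.9786  0.0005  1.5134 -0.536 ] F [ 0.7986  0.9329 -0.1782] w 0.002
shift cm [ 0.177  11.8065  0.0439] rows 2.361577460596061
```

View pics/w25.png

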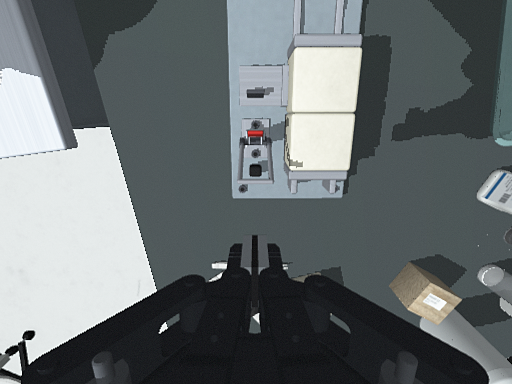

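```bash
python3 - <<'E'
from h import *
crop("w25",225,55,60,150,5,"w25b")
w=load("w25");print(Cf(atz(w,241,182,.122)),Cf(atz(w,272,182,.122)),Cf(atz(w,256,133.5,.0905)))
E
```

```text
[-84.8446 -32.9525 122.    ] [-54.8554 -33.0058 122.    ] [-70.1451  10.6036  90.5   ]
```

View pics/w25b.png

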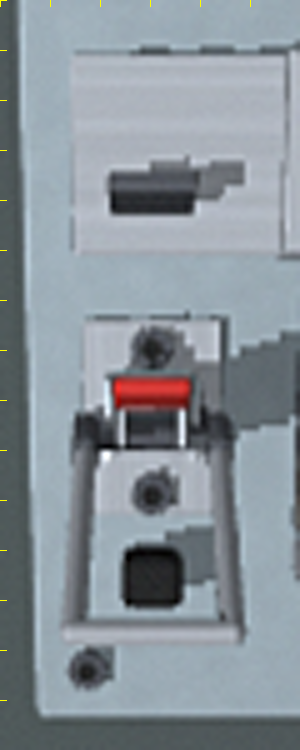

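>>> play_rows([
  [1.8,0,0],
  [0,4,0],
  [0,4,0],
  [0,3,0],
  [0,1.2,0],
  [0,0,0],
  [0,0,0],
  [0,0,0],
], yaw=[0,0,0,0,0,0,0,0], grip=[1,1,1,1,1,1,1,1])

```text
time: 29.55
tool_pos: [0.4041, -0.2432, 0.1197]
tool_rot: [-0.467, 0.466, -0.53, 0.533]
contact_force: [-0.1, 0.1, -0.1]
gripper_width: -0.001
```

```bash
python3 - <<'E'
from h import *
s=st();print(Cf(s["tool_pos"]),s["contact_force"])
grab("wrist","w26")
E
```

```text
[-70.8129 -66.9542 119.706 ] [-0.1159  0.133  -0.086 ]
```

View pics/w26.png

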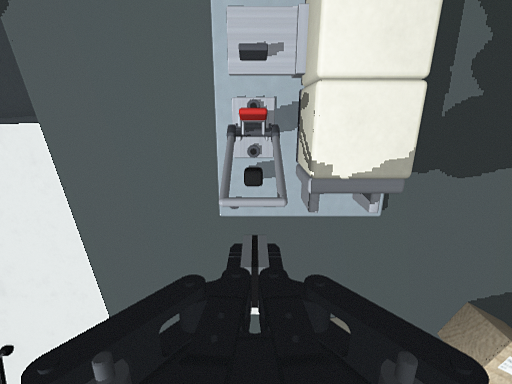

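>>> play_rows([
  [-1,0,0],
  [-1,0,0],
  [-1,0,0],
  [-1,0,0],
  [-0.8,0,0],
  [-0.8,0,0],
  [-0.6,0,0],
  [0,0,0],
  [0,0,0],
  [0,0,0],
], yaw=[0,0,0,0,0,0,0,0,0,0], grip=[1,1,1,1,1,1,1,1,1,1])

```text
time: 30.6
tool_pos: [0.4108, -0.1813, 0.1174]
tool_rot: [-0.466, 0.466, -0.531, 0.532]
contact_force: [-0.6, -0.5, -0.3]
gripper_width: -0.002
```

```bash
python3 - <<'E'
from h import *
s=st();print(Cf(s["tool_pos"]),s["contact_force"])
grab("wrist","w27")
E
```

```text
[-72.203   -4.6719 117.3523] [-0.615  -0.4997 -0.2998]
```

View pics/w27.png

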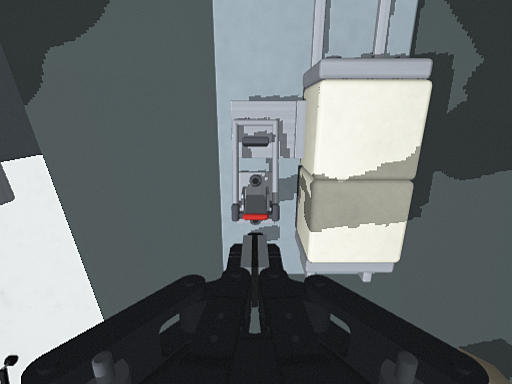

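```bash
python3 - <<'E'
from h import *
w=load("w27");print(Cf(atz(w,256,217,.0915)),Cf(atz(w,256,121,.041)),Cf(atz(w,256,138,.048)))
crop("w27",220,85,80,150,5,"w27b")
E
```

```text
[-70.7266  10.5104  91.5   ] [-70.458   68.2348  41.    ] [-70.4904  56.2591  48.    ]
```

View pics/w27b.png

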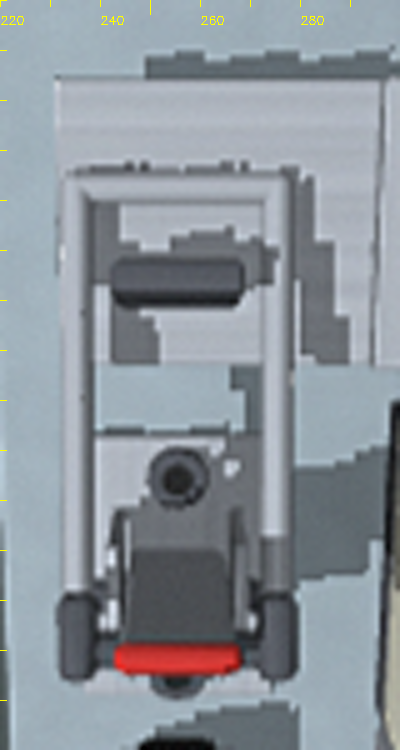

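>>> play_rows([
  [0,-4,0],
  [-4.5,-1,0],
  [0,0,0],
  [0,3,0],
  [0,4,0],
  [0,0.6,0],
  [0,0,0],
  [0,0,0],
  [0,0,0],
], yaw=[0,0,0,0,0,0,0,0,0], grip=[1,1,1,1,1,1,1,1,1])

```text
time: 31.55
tool_pos: [0.418, -0.1373, 0.0934]
tool_rot: [-0.467, 0.466, -0.53, 0.533]
contact_force: [0.3, 0.4, 0.3]
gripper_width: 0.003
```

```bash
python3 - <<'E'
from h import *
s=st();print(Cf(s["tool_pos"]),s["contact_force"])
grab("scene","s28");crop("s28",220,120,140,120,5,"s28b")
E
```

```text
[-70.8137  39.8537  93.4092] [0.2806 0.3846 0.3308]
```

View pics/s28b.png

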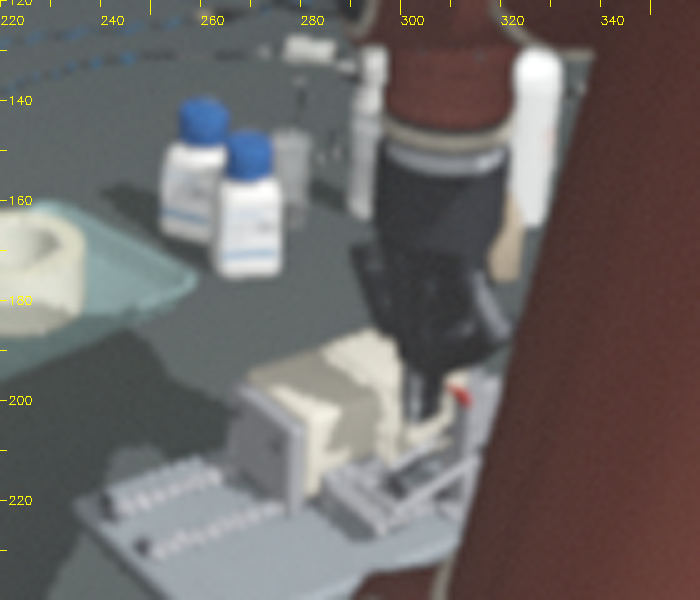

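>>> play_rows([
  [1,0,-0.2],
  [1,0,-0.2],
  [1,0,0],
  [1,0,0],
  [0.8,0.2,0],
  [0.6,0.3,0],
  [0,0,0],
  [0,0,0],
], yaw=[0,0,0,0,0,0,0,0], grip=[1,1,1,1,1,1,1,1])

```text
time: 32.4
tool_pos: [0.4055, -0.1896, 0.086]
tool_rot: [0.466, -0.467, 0.532, -0.531]
contact_force: [-0.2, 0.7, -0.6]
gripper_width: 0.001
```

```bash
python3 - <<'E'
from h import *
s=st();print(Cf(s["tool_pos"]),s["contact_force"])
grab("wrist","w29")
E
```

```text
[-76.3985 -13.6507  86.0285] [-0.2347  0.6661 -0.5608]
```

View pics/w29.png

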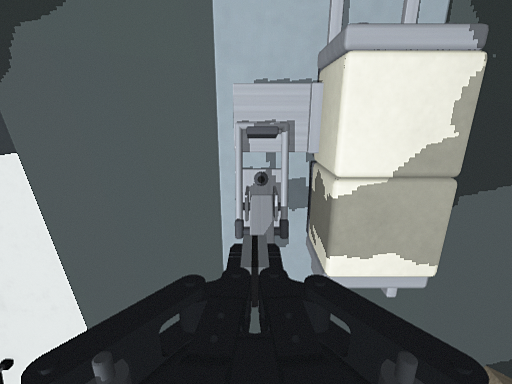

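>>> play_rows([
  [0,-2.5,0],
  [0,-2.5,0],
  [3.6,0,0],
  [0,0,0],
  [0,0,0],
  [0,0,0],
], yaw=[0,0,0,0,0,0], grip=[1,1,1,1,1,1])

```text
time: 33.05
tool_pos: [0.4007, -0.2243, 0.1356]
tool_rot: [0.467, -0.467, 0.532, -0.531]
contact_force: [0.4, 0.2, 0.6]
gripper_width: -0.002
```

```bash
python3 - <<'E'
from h import *
s=st();print(Cf(s["tool_pos"]),s["contact_force"])
grab("wrist","w30")
E
```

```text
[-76.6743 -48.6041 135.5877] [0.3993 0.198  0.6031]
```

View pics/w30.png

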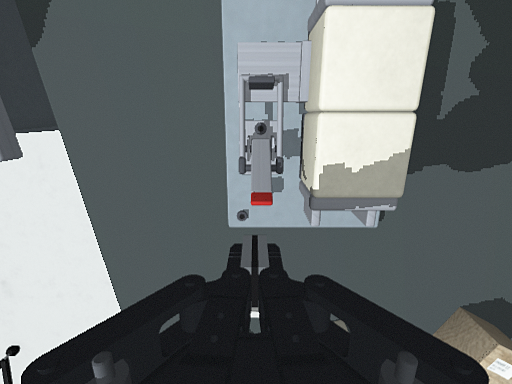

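>>> play_rows([
  [-0.8,2,0],
  [0,1.5,0],
  [0,1,0],
  [0,1,0],
  [0,1,0],
  [0,0.6,0],
  [0,0,0],
  [0,0,0],
], yaw=[0,0,0,0,0,0,0,0], grip=[1,1,1,1,1,1,1,1])

```text
time: 33.9
tool_pos: [0.4025, -0.2178, 0.0661]
tool_rot: [-0.466, 0.466, -0.531, 0.532]
contact_force: [0.7, 1.0, 0.4]
gripper_width: 0.002
```

```bash
python3 - <<'E'
from h import *
s=st();print(Cf(s["tool_pos"]),s["contact_force"])
grab("wrist","w31")
E
```

```text
[-75.7293 -41.9375  66.1333] [0.7233 1.0185 0.4045]
```

View pics/w31.png

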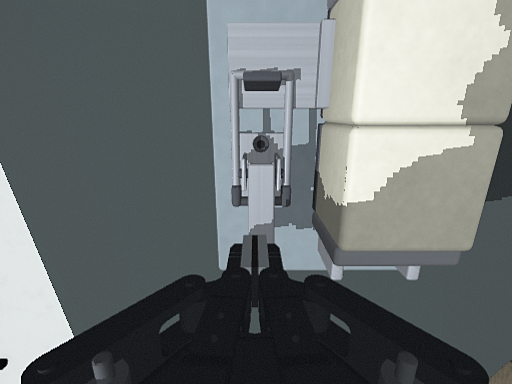

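Nearly flat; press on slowly.

>>> play_rows([
  [0,0.4,0],
  [0,0.4,0],
  [0,0.3,0],
  [0,0,0],
  [0,0,0],
], yaw=[0,0,0,0,0], grip=[1,1,1,1,1])

```text
time: 34.45
tool_pos: [0.4021, -0.2164, 0.0556]
tool_rot: [0.467, -0.467, 0.532, -0.53]
contact_force: [-6.1, 5.0, 15.7]
gripper_width: 0.003
```

```bash
python3 - <<'E'
from h import *
s=st();print(Cf(s["tool_pos"]),s["contact_force"])
E
```

```text
[-76.2935 -40.6381  55.5641] [-6.1268  5.0314 15.7429]
```

>>> play_rows([
  [0,-1,0],
  [0,-3,0],
  [0,-4,0],
  [0,-4,0],
  [3,-3,0],
  [3,0,0],
  [0,0,0],
  [0,0,0],
], yaw=[0,0,0,0,0,0,0,0], grip=[1,1,1,1,1,1,1,1])

```text
time: 35.25
tool_pos: [0.3938, -0.2762, 0.2031]
tool_rot: [0.466, -0.466, 0.532, -0.531]
contact_force: [-0.1, 0.1, -0.8]
gripper_width: 0.001
```

```bash
python3 - <<'E'
from h import *
s=st();print(Cf(s["tool_pos"]),s["contact_force"])
grab("wrist","w32");crop("w32",200,0,200,230,3,"w32b");grab("scene","s32");crop("s32",120,150,180,130,4,"s32b");grab("top","t32")
w=load("w32")
E
```

```text
[ -76.7642 -100.9554  203.1322] [-0.1059  0.1002 -0.7779]
```

View pics/w32b.png

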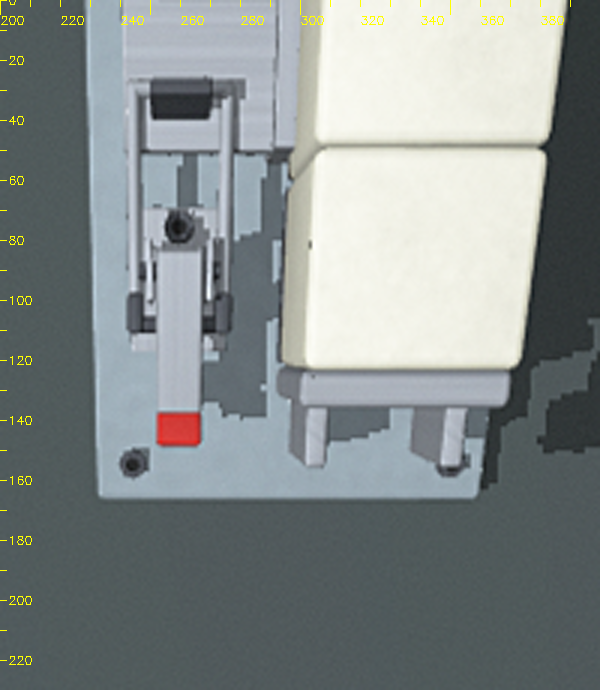

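View pics/s32b.png

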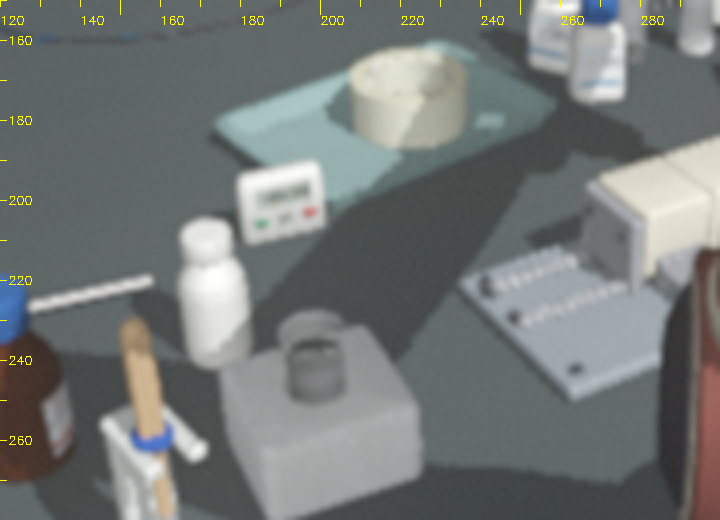

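View pics/t32.png

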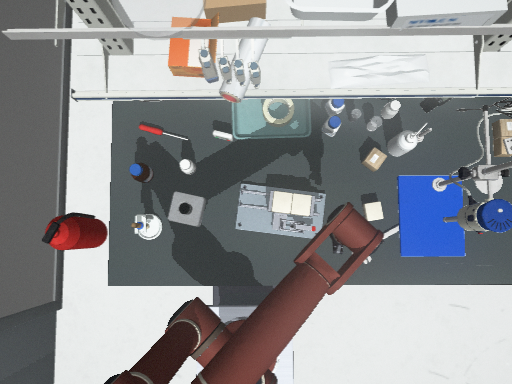

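```bash
python3 - <<'E'
from h import *
w=load("w32");print("tab ends",Cf(atz(w,259.5,137,.045)),Cf(atz(w,259.5,147.5,.045)),"bar",Cf(atz(w,259,27.5,.04)))
t=load("t32");s=load("s32")
s1=load("s1");a=s1["image"][235:320,150:235].astype(int);b=s["image"][235:320,150:235].astype(int);print("foam rim px diff same view",abs(a-b).mean())
print(st()["contact_force"]); print(workorder.job_done())
E
```

```text
tab ends [-70.9479 -46.1672  45.    ] [-70.8943 -57.2893  45.    ] bar [-71.8453  57.4595  40.    ]
foam rim px diff same view 22.91921568627451
[-0.4071  0.1439  0.0867]
the job is handed in; nothing more can be done
None
```

I carried out every step and handed the job in after about 35 s of robot time, out of the 67 s allowed. No verdict was reported.

- **Brush:** I dipped it to about 48 mm below the beaker's rim by the arm's pose, within the 34–69 mm band. I then stroked it down the parting face, from about 33 mm to about 11 mm above the block's underside. The readings showed about 1.7 N at the top and 1.3 N at the bottom, and the pictures show the tuft bent. The brush hangs back in its stand and looks upright.
- **Mould:** I pushed the sliding half shut until about 10 N showed contact. I then nudged the lever from about 1.9 rad to about 1.65 rad so that the loop would drop safely behind the hook. The picture taken before I pressed the lever shows the bar behind the hook. I pressed the lever down until it met its stop at about 16 N.

**Last checks:**
- The lever lies flat, with its tab about where a flat lever should be, and the seam is closed with the bar behind the hook.
- The beaker is upright in its foam block. The bottles, pine block and spare mould look undisturbed, though I judged that by eye from the pictures.
- The hand is clear of everything.

**What disagreed:**
- A rough before-and-after pixel comparison around the stand and foam block came out at 22.9, not near zero. I put this down to the arm's shadow, since the pictures show those things unmoved, but I did not measure it further.
- The clamp's position read up to 4 mm differently from the overhead and wrist cameras. I used the wrist value, and the contacts matched it.

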